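# Slide a current transformer home on a bent primary rod

## Robot

A 7-joint arm with a two-finger parallel gripper is mounted at the origin on the work surface. World frame = base frame: x ahead of the robot, y to its left, z up, the work surface at z = 0. Lengths are in m, angles in rad, forces in N, time in s.
With the tool pointing down it reaches from about 0.425 to 0.925 m from the base axis. Payload 6.8 kg.
Tool frame: the origin (TCP) lies midway between the tips of the shut fingers; the grasp point (between the pads) lies 19 mm behind it; y points along the fingers, z is the direction in which the jaws open and shut, and the axes are right-handed (so a half turn about y gives the same grasp; the last joint's range is limited). The gripper opens to 88 mm and grips with 3 to 60 N. Pads are 20 mm wide; open, the fingers measure 115 mm over their backs; the gripper's body (75 mm by 178 mm) begins 61 mm behind the grasp point.
Start: joints at [-1.418, 0.477, 0.022, 1.555, -0.011, 1.109, -0.083], TCP at [0.174, 0.652, 0.223] pointing down, gripper open.
Joint ranges: [-2.96, 2.96], [-0.34, 2.1], [-1.41, 1.46], [0.24, 2.44], [-1.37, 4.51], [0.17, 1.92], [-2.96, 2.96]. Speed limits (rad/s): [2.39, 2.39, 3.14, 3.14, 3.14, 3.14, 3.14].

## Interface

Orientations are given as a unit quaternion [w, x, y, z].
In Python, from cell import manip, get_image gives the robot as it stands.
- The arm moves only by the tool drive_tool, never from a script. Its argument "increments" is a list that holds one entry, the list of rows, each a list of 7 numbers: the opening, from 0 (shut) to 1 (fully open), then the shift along the world's x, y, z each as a share of 0.02 m, from -1 to 1, then the turn, a rotation vector about the world's x, y, z each as a share of pi rad, from -1 to 1. In form: [[[fingers, dx, dy, dz, rx, ry, rz], ...]]. A call has exactly 8 rows; each row shifts and turns the commanded pose from where the row before left it; what a row does not reach is not made up. A row lasts 1/12 s, in which the tool goes at most 41.7 mm and 7.16 degrees, less where a joint would pass 70% of its speed; a pose out of reach is approached as far as the arm can. A call with a number of a shift or a turn outside -1 to 1 is refused whole. A call with a gripper value outside its range is refused whole. The fingers move at their own pace and stop on an object; "squeeze" is the grip in N (left out, the last holds). Time passes only in rows, so rows that do not move let the fingers close, or fill a call up. It gives the time, the measured TCP pose, the force and the opening at its end, in the units of the state.
- manip.get_state(): the state, without advancing time (a new reading comes with each control period).
- get_image(name): name is "side" or "top"; returns a dict with "img" (384x512x3 uint8, red, green, blue), "camera_matrix" (3x3 intrinsics, pixels), "pose" (4x4, takes a point from camera to world coordinates). Camera axes: x right, y down, z forward; pixel columns grow to the right and rows downward; lengths in m; the calibration is good to about 2 mm. A picture is of the moment at which its call begins. There is no depth.
- manip.finish_job(): hands the job in, once; it reports no verdict.
The state is a dict: "time_s": time; "joint_pos": joint angles; "qd": joint speeds; "joint_torque": joint torques, N m; "tool_pos": TCP position; "ee_rot": TCP orientation; "contact_force": force on the tool from outside, world axes, zero at the start; "torque": the same for the moment, N m; "finger_gap": finger opening in m.
Only numpy, scipy, OpenCV 4.12 (cv2) and the standard library are available. Lean on these libraries where they do the work, as an engineer would, in place of code of your own. Each camera call takes 0.05 s, during which the arm holds its last target.

## Task

Take the small current transformer (the black block with the small round window), thread it over the free end of the bent copper rod of the calibration jig and slide it along, round both bends, until it is pressed firmly home against the white bush; then let go and leave it there. The soft copper rod bends easily, so ease the transformer along it gently, with never more than 15 N on the rod, and leave the other things on the bench alone.

Things in the scene. Friction and masses are not known exactly. Their poses are not given: they have to be found in the camera images.
- ct: The small current transformer: a black potted ring in a flat-sided frame, 36 mm (own x) by 12 mm (own y, along its bore) by 44 mm high, on a foot 36 x 26 x 6 mm, 60 g. Its round window (bore), 10.4 mm across with well-rounded edges, goes through along own y. Origin: centre of the underside; z up. Grip it from above by its flat sides at own x = +-18 mm. Either end may go first.
- ct_bore (a point): Centre of the small transformer's bore, 24 mm above its underside, halfway through its 12 mm thickness; same axes as the transformer.
- jig: The fixed calibration jig: grey base plate 230 x 280 mm, top 14 mm above the bench; a white ribbed post carries a brass clamp block (34 mm cube), from which the bent rod stands out freely. Under the rod everything but that post stays below 50 mm. Origin: underside of the base; in its axes the bush's seat face centre is at (65, 80, 105) mm.
- rod_tip (a point): Free end of the bare copper rod (8 mm diameter, level, axis 105 mm up, Z-shaped from above); its dome reaches 4 mm farther. +y points into the rod. From here: straight 55 +-16 mm to +y, a bend to +x, a leg of 70 mm, a bend to +y, straight 60 +-16 mm to the bush. Hand-bent (30 mm centre-line radius): each bend turns 90 +-8 degrees; the middle leg has a kink of up to 3.5 degrees halfway.
- bush: White plastic stop on the rod, 25 mm diameter, 35 mm long, with the clamp block behind it. Origin: centre of its flat seat face, on the rod's axis. The bush runs from there to own +y; the rod leaves it to own -y, dead straight and true for over 40 mm, then bends. With the transformer home the bore's centre is 6 mm in -y of this point (lower by about 1 mm when it hangs).
- ct_large: The large current transformer, a black block 60 x 12 x 68 mm on a foot 60 x 36 mm, with a 34 mm window: not wanted, leave alone. Origin: centre of the underside.
- screwdriver: Screwdriver 190 mm long lying on the bench, leave alone.
- multimeter: Handheld multimeter, 175 x 85 x 45 mm, lying flat, leave alone.
- screw_cup: Aluminium cup, 64 mm diameter, 42 mm high, leave alone.
- cleaner_can: Can, 52 mm diameter, 140 mm high, leave alone.
- adapter: Small metal coaxial adapter, 34 mm long, 16 mm thick, lying on the bench, leave alone.

How it is judged:
By the outcome, as a careful person would: the job done as asked, in the order asked, and still so for the second after the job is handed in, with the robot touching nothing.
It also fails if it takes over 72 s, if anything falls off the work surface, if the arm or the gripper's body presses on something with over 40 N, if the wrist force passes 120 N, or if a joint passes its speed limit or range.

## Working session

There is one attempt and no reset: what is moved stays moved. The work goes in short steps, Python scripts to look and compute and a tool call to move; the robot and the scene stay as the last step left them, time stands still between calls to the robot, and variables do not carry over. Pictures are saved under pics/ and viewed, and the job is handed in when it is done.

Besides the shell and the picture viewer there is one more tool, called after "Call:" as a command line: name --argument value ..., lists and objects as JSON in quotes. drive_tool: Moves the arm, as the interface text tells. Shift numbers are shares of 0.02 m and turn numbers shares of pi rad, none past 1 either way. Its arguments: {"type":"object","properties":{"increments":{"type":"array"},"squeeze":{"type":"number"}},"required":["increments"]}

```bash
ls; mkdir -p pics; cat > h.py <<'E'
import numpy as np,cv2
from cell import manip,get_image
def snap(n,f):
    d=get_image(n); cv2.imwrite(f'pics/{f}.png',cv2.cvtColor(d['img'],cv2.COLOR_RGB2BGR)); np.savez(f'pics/{f}.npz',**d); return d
def crop(f,u0,v0,u1,v1,s,out):
    im=cv2.imread(f'pics/{f}.png')[v0:v1,u0:u1]; cv2.imwrite(f'pics/{out}.png',cv2.resize(im,None,fx=s,fy=s,interpolation=cv2.INTER_CUBIC))
def atz(f,u,v,z):
    d=np.load(f'pics/{f}.npz');K=d['camera_matrix'];T=d['pose']
    r=T[:3,:3]@np.linalg.solve(K,[u,v,1]);o=T[:3,3];return o+r*(z-o[2])/r[2]
def proj(f,p):
    d=np.load(f'pics/{f}.npz');K=d['camera_matrix'];T=d['pose']
    q=K@(T[:3,:3].T@(np.array(p)-T[:3,3]));return q[:2]/q[2]
E
python3 - <<'E'
from h import *
print(manip.get_state())
for n in('side','top'):
    d=snap(n,n+'0');print(d['camera_matrix'],d['pose'])
    crop(n+'0',0,0,512,384,1.5,n+'0b')
E
```

```text
pics
{'time_s': 0.0, 'joint_pos': array([-1.41808017,  0.4777765 ,  0.02230125,  1.55642874, -0.01150703,
        1.10929212, -0.08309044]), 'qd': array([ 0.00147237, -0.00103819,  0.00122426, -0.00019962,  0.00064786,
        0.00023577,  0.00134816]), 'joint_torque': array([-6.23933593e-04, -5.82871985e+01,  1.53406195e+00, -2.72607189e+01,
       -5.43466955e-02,  1.68950722e-02,  1.72556661e-04]), 'tool_pos': array([0.17389747, 0.65160092, 0.22170639]), 'ee_rot': array([-0.70047841,  0.70173212, -0.09197335,  0.09188538]), 'contact_force': array([ 0.60227359,  0.03154793, -0.21759459]), 'torque': array([-0.0004177, -0.0470784,  0.0464277]), 'finger_gap': 0.08779104069529085}
[[497.09325547   0.         252.28261993]
 [  0.         497.09325547 190.75912692]
 [  0.           0.           1.        ]] [[ 0.98604177 -0.12474482  0.11027403  0.36785064]
 [-0.16647175 -0.75044289  0.63962694 -0.97136963]
 [ 0.00296422 -0.64905639 -0.76073452  1.22770338]
 [ 0.          0.          0.          1.        ]]
[[390.40074087   0.         258.32610024]
 [  0.         390.40074087 186.20165321]
 [  0.           0.           1.        ]] [[-0.00446037 -0.99775838  0.06677064  0.44941405]
 [-0.99997875  0.00413295 -0.00504098 -0.01828368]
 [ 0.00475372 -0.06679171 -0.99775562  1.29285091]
 [ 0.          0.          0.          1.        ]]
```

View pics/side0b.png

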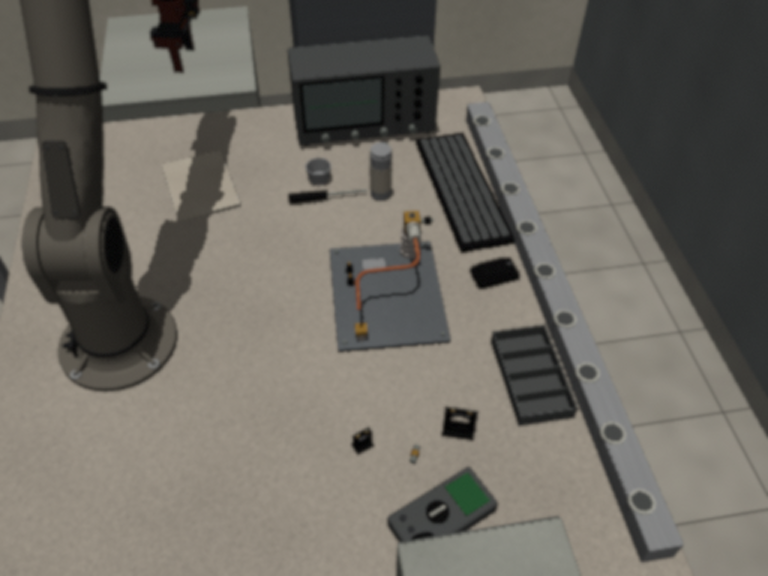

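View pics/top0b.png

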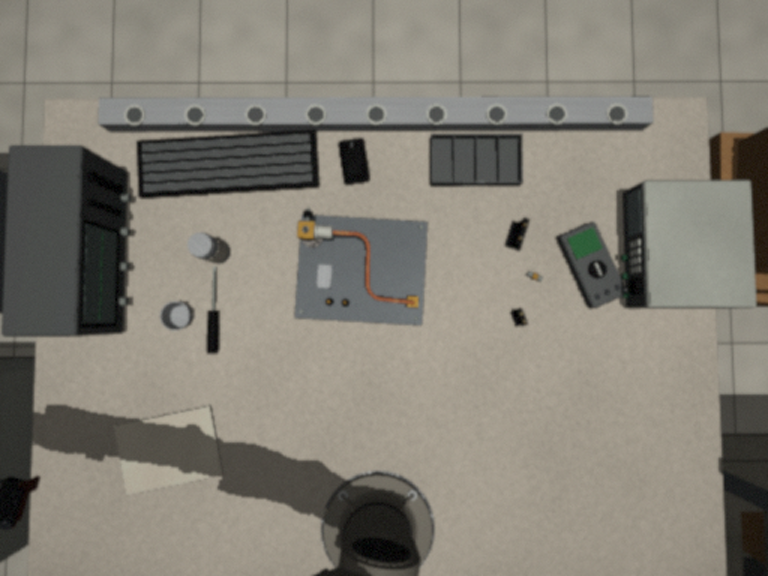

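```bash
python3 - <<'E'
from h import *
crop('side0',210,130,310,240,7,'s1')
crop('top0',190,130,290,220,8,'t1')
crop('top0',320,130,420,220,8,'t2')
crop('side0',220,260,340,350,6,'s2')
E
```

```text
(no output)
```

View pics/s1.png

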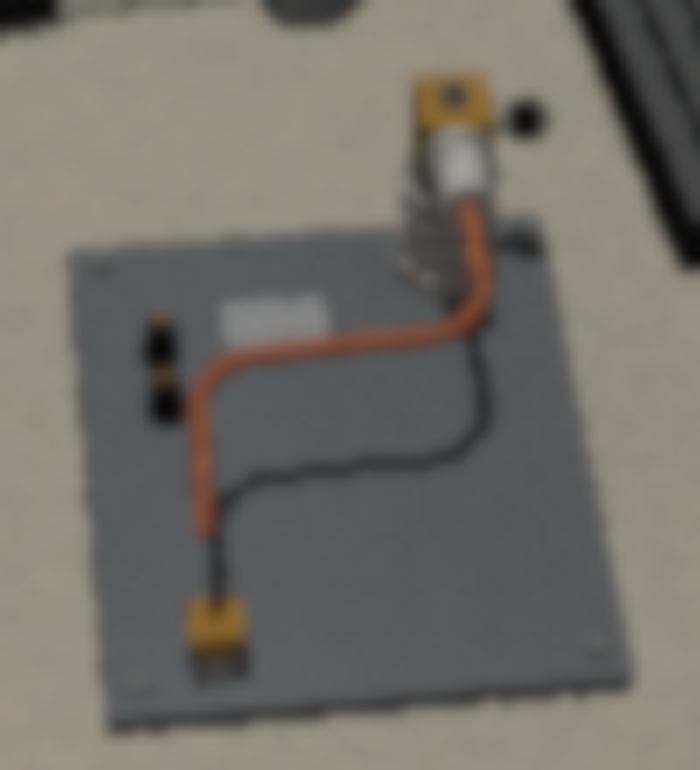

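View pics/t1.png

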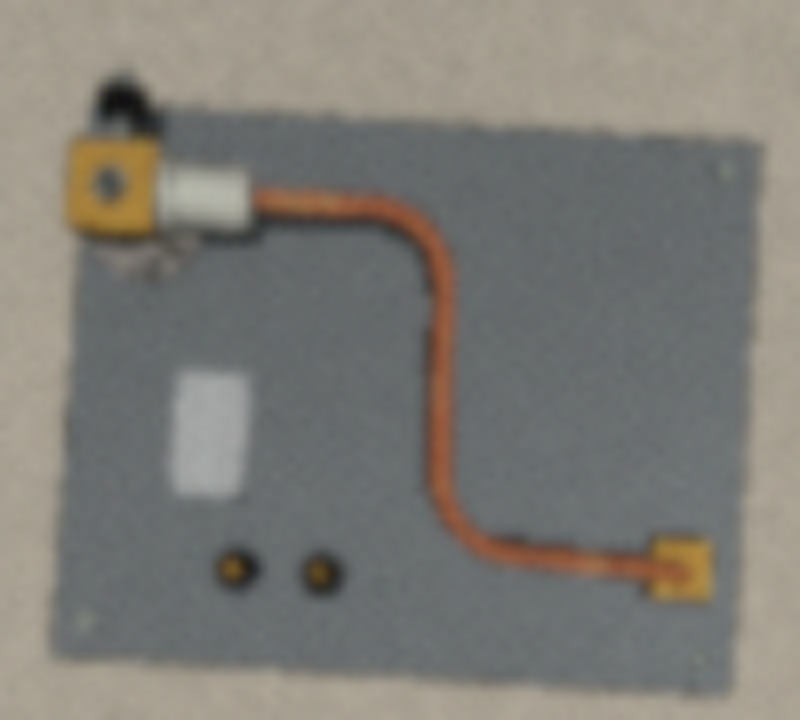

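View pics/t2.png

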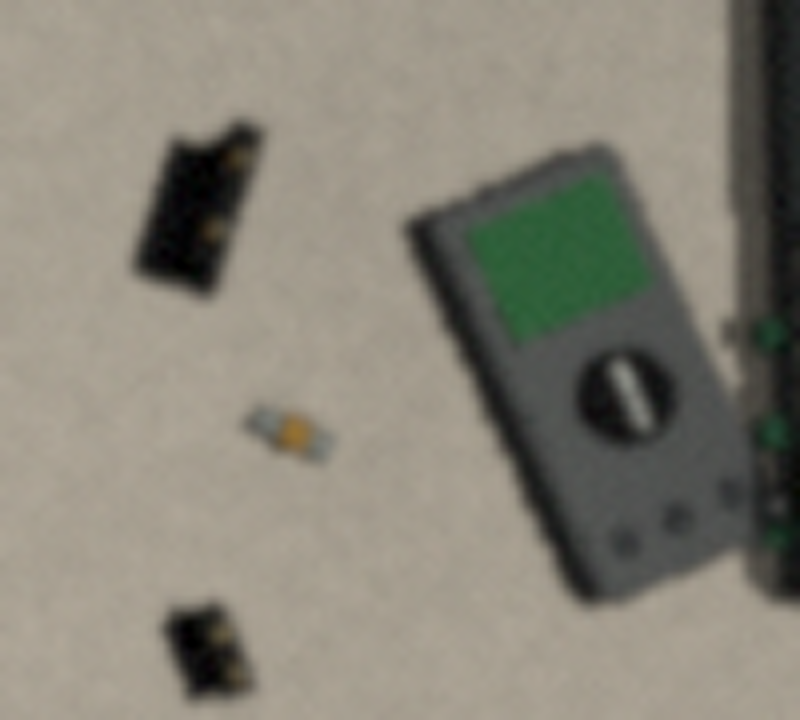

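View pics/s2.png

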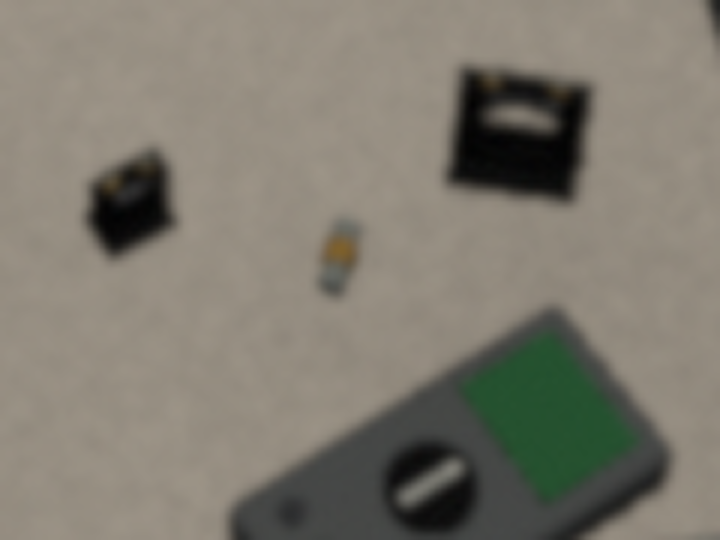

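```bash
cat > fit.py <<'E'
from h import *
from scipy.ndimage import map_coordinates
from scipy.optimize import least_squares
def idx(f):
    a=cv2.imread(f'pics/{f}.png').astype(float); return np.clip(a[:,:,2]-a[:,:,0]-22,0,None)  # R-B
def model(p,n=120):
    # tip x,y,heading,L1,t1,kink,t2,L2 ; headings clockwise first (to +x), then ccw
    x,y,h,L1,t1,k,t2,L2=p
    segs=[(L1,0),(.03*t1,-t1),(.035,0),(0,k),(.035,0),(.03*t2,t2),(L2,0)]
    ds=.0015;P=[(x,y)];H=[h]
    for L,t in segs:
        if L==0: h+=t;continue
        m=max(2,int(np.ceil(L/ds)));
        for i in range(m):
            h2=h+t/m;hm=(h+h2)/2
            x+=L/m*np.cos(hm);y+=L/m*np.sin(hm);h=h2;P.append((x,y));H.append(h)
    return np.array(P),np.array(H)
def centre(f,P,H,half=3.5):
    I=idx(f);out=[];ok=[]
    for (x,y),h in zip(P,H):
        a=proj(f,[x,y,.105]);b=proj(f,[x+.005*np.cos(h),y+.005*np.sin(h),.105])
        t=(b-a)/np.linalg.norm(b-a);n=np.array([-t[1],t[0]])
        s=np.linspace(-half,half,29)
        q=a[:,None]+n[:,None]*s
        w=map_coordinates(I,[q[1],q[0]],order=1)
        ok.append(w.sum());c=(w*s).sum()/max(w.sum(),1e-6)
        out.append(atz(f,*(a+n*c),.105)[:2])
    return np.array(out),np.array(ok)
E
python3 - <<'E'
from fit import *
for f,pts in (('side0',[(205,533,'tip'),(470,200,'bush')]),('top0',[(690,572,'tip'),(250,202,'bush')])):
    for u,v,n in pts:
        uv=(210+u/7,130+v/7) if f=='side0' else (190+u/8,130+v/8)
        print(f,n,atz(f,*uv,.105))
tip=atz('top0',190+690/8,130+572/8,.105)
from scipy.spatial.transform import Rotation as R
s=manip.get_state();q=s['ee_rot'];print(R.from_quat([*q[1:],q[0]]).as_matrix().round(3))
I=idx('top0');print(I[195:207,262:285].round().astype(int))
E
```

```text
side0 tip [ 0.48377676 -0.07890549  0.105     ]
side0 bush [0.62981623 0.09092263 0.105     ]
top0 tip [ 0.48203621 -0.07860481  0.105     ]
top0 bush [0.62443517 0.08890597 0.105     ]
[[ 0.966 -0.     0.258]
 [-0.258 -0.002  0.966]
 [ 0.    -1.    -0.002]]
[[ 0  0  0  0  0  0  0  0  0  0  0  0  0  0  0  0  0  0  0  0  0  0  0]
 [ 0  0  0  0  0  0  0  0  0  0  0  0  0  0  0  0  0  0  0  0  0  0  0]
 [ 0  0  0  0  0  0  0  0  0  0 27 33 33 31 30 25  7  0  0  0  0  0  0]
 [ 0  0  0  0  0  0  0  0  0 24 66 76 77 77 77 70 44  0  0  0  0  0  1]
 [42 36 30 25 22 19 17 17 18 41 67 75 77 80 87 84 58  0  0  0  0  0  0]
 [58 56 55 53 53 53 55 56 55 57 63 63 65 75 84 87 58  0  0  0  0  0  0]
 [27 32 33 34 38 42 46 54 60 66 71 71 68 72 79 82 54  0  0  0  0  0  0]
 [ 0  0  0  0  0  0  5 12 28 51 70 73 72 73 79 79 51  0  0  0  0  0  0]
 [ 0  0  0  0  0  0  0  0  0 38 70 73 72 74 81 78 46  0  0  0  0  0  2]
 [ 0  0  0  0  0  0  0  0  0 11 40 47 48 50 53 52 31  0  0  0  0  0  1]
 [ 0  0  0  0  0  0  0  0  0  0  0  0  0  0  0  2  0  0  0  0  0  0  1]
 [ 0  0  0  0  0  0  0  0  0  0  0  0  0  0  0  0  0  0  0  0  0  0  0]]
```

```bash
cat > fitrun.py <<'E'
from fit import *
def fitview(f,p0,tipskip):
    p=np.array(p0,float)
    for it in range(6):
        P,H=model(p)
        C,ok=centre(f,P,H)
        S=np.r_[0,np.cumsum(np.linalg.norm(np.diff(P,axis=0),axis=1))]
        use=(ok>60)&(S>tipskip)&(S<S[-1]-.006)
        nrm=np.c_[-np.sin(H),np.cos(H)]
        tgt=P[use]
        Cu=C[use]
        def res(d):
            Q,HQ=model(d)
            # distance of C to model curve
            dd=Cu[:,None]-Q[None];j=(dd**2).sum(2).argmin(1)
            r=((Cu-Q[j])*np.c_[-np.sin(HQ[j]),np.cos(HQ[j])]).sum(1)
            return np.r_[r*1e3,(d[5])*20,(d[3]-p0[3])*30,(d[7]-p0[7])*10]
        p=least_squares(res,p,diff_step=1e-4).x
    r=res(p)[:-3]
    return p,r
if __name__=='__main__':
    p0=[.483,-.0785,1.6,.055,1.57,0,1.57,.06]
    import sys
    for f,ts in (('top0',.02),('side0',.003)):
        p,r=fitview(f,p0,ts);np.save(f'pics/p_{f}.npy',p)
        print(f,p.round(4),np.degrees(p[[2,4,5,6]]).round(1),'rms mm',r.std().round(2),abs(r).max().round(2),'end',model(p)[0][-1].round(4))
        P,H=model(p);print(P[::8].round(4).tolist())
        # profile beyond tip and end along axis
        I=idx(f)
        a=cv2.imread(f'pics/{f}.png')
        for nm,i,sg in(('tip',0,-1),('end',-1,1)):
            d=np.array([np.cos(H[i]),np.sin(H[i])])*sg
            print(nm,[(k,*a[tuple(np.round(proj(f,[*(P[i]+d*k*.001),.105])).astype(int)[::-1])].tolist()) for k in range(-16,21,2)])
E
python3 fitrun.py
```

```text
top0 [ 0.4831 -0.0616  1.4142  0.055   1.4417 -0.0125  1.5285  0.06  ] [81.  82.6 -0.7 87.6] rms mm 0.35 0.85 end [0.6281 0.103 ]
[[0.4831, -0.0616], [0.4849, -0.0499], [0.4868, -0.0381], [0.4886, -0.0264], [0.4905, -0.0146], [0.4927, -0.0029], [0.4984, 0.0074], [0.5077, 0.0148], [0.5191, 0.018], [0.5309, 0.0178], [0.5425, 0.0175], [0.5542, 0.0172], [0.5658, 0.0167], [0.5775, 0.0163], [0.5892, 0.0158], [0.6009, 0.0166], [0.6114, 0.0218], [0.6192, 0.0306], [0.623, 0.0417], [0.624, 0.0534], [0.625, 0.0651], [0.6259, 0.0767], [0.6269, 0.0884], [0.6279, 0.1001]]
tip [(-16, 70, 101, 145), (-14, 60, 86, 135), (-12, 68, 87, 132), (-10, 68, 87, 132), (-8, 69, 92, 137), (-6, 64, 90, 140), (-4, 64, 90, 140), (-2, 60, 88, 142), (0, 56, 87, 144), (2, 56, 87, 144), (4, 57, 92, 150), (6, 54, 90, 147), (8, 58, 105, 153), (10, 54, 98, 148), (12, 54, 102, 149), (14, 54, 102, 149), (16, 60, 118, 161), (18, 68, 134, 169), (20, 68, 134, 169)]
end [(-16, 73, 94, 136), (-14, 98, 110, 128), (-12, 98, 110, 128), (-10, 144, 155, 157), (-8, 166, 178, 178), (-6, 166, 178, 178), (-4, 168, 180, 179), (-2, 169, 1
[... 846 characters left out ...]
57, 76, 119), (-10, 57, 76, 119), (-8, 58, 75, 119), (-6, 58, 75, 119), (-4, 59, 76, 119), (-2, 59, 76, 119), (0, 61, 78, 120), (2, 61, 78, 120), (4, 60, 77, 119), (6, 60, 77, 119), (8, 61, 77, 118), (10, 61, 77, 118), (12, 64, 76, 111), (14, 59, 67, 89), (16, 59, 67, 89), (18, 71, 72, 77), (20, 71, 72, 77)]
end [(-16, 56, 79, 121), (-14, 59, 77, 111), (-12, 59, 77, 112), (-10, 73, 84, 105), (-8, 73, 84, 105), (-6, 99, 107, 112), (-4, 99, 107, 112), (-2, 127, 135, 137), (0, 127, 135, 137), (2, 127, 135, 137), (4, 144, 153, 154), (6, 144, 153, 154), (8, 149, 158, 160), (10, 149, 158, 160), (12, 149, 158, 159), (14, 149, 158, 159), (16, 147, 156, 158), (18, 147, 156, 158), (20, 147, 156, 158)]
```

```bash
cat > ctfit.py <<'E'
from h import *
from scipy.optimize import minimize
def box(c,yaw,sx,sy,z0,z1):
    R=np.array([[np.cos(yaw),-np.sin(yaw)],[np.sin(yaw),np.cos(yaw)]])
    return [[*(np.array(c)+R@np.array([a*sx/2,b*sy/2])),z] for a in(-1,1) for b in(-1,1) for z in(z0,z1)]
SS=8
def sil(f,p,win):
    u0,v0,u1,v1=win
    M=np.zeros(((v1-v0)*SS,(u1-u0)*SS),np.uint8)
    for b in (box(p[:2],p[2],.036,.026,0,.006),box(p[:2],p[2],.036,.012,0,.044)):
        q=np.array([proj(f,x) for x in b]);q=((q-[u0,v0]+.5)*SS*16-8).round().astype(np.int32)
        cv2.fillConvexPoly(M,cv2.convexHull(q),255,shift=4)
    return cv2.resize(cv2.GaussianBlur(M,(0,0),.8*SS).astype(np.float32)/255,(u1-u0,v1-v0),interpolation=cv2.INTER_AREA)
def obs(f,win):
    u0,v0,u1,v1=win
    g=cv2.imread(f'pics/{f}.png')[v0:v1,u0:u1,2].astype(float)
    bg=np.median(g[:4]);return np.clip((bg-g)/(bg-20),0,1)
wins={'top0':(334,198,358,224),'side0':(230,280,256,306)}
def cost(p,fs):return sum(((sil(f,p,wins[f])-obs(f,wins[f]))**2).sum() for f in fs)
if __name__=='__main__':
    c0=atz('top0',345.6,211.9,0)[:2];print(c0)
    for fs in (['top0'],['side0'],['top0','side0']):
        best=None
        for y in (.2,.34,.5):
            r=minimize(cost,[*c0,y],args=(fs,),method='Nelder-Mead',options=dict(initial_simplex=[[*c0,y],[c0[0]+.006,c0[1],y],[c0[0],c0[1]+.006,y],[*c0,y+.15]],maxiter=200))
            if best is None or r.fun<best.fun:best=r
        print(fs,best.x.round(4),np.degrees(best.x[2]).round(1),best.fun.round(2))
E
python3 ctfit.py
```

```text
[ 0.44953741 -0.31313801]
['top0'] [ 0.4525 -0.3103  0.3411] 19.5 3.66
['side0'] [ 0.4522 -0.3112  0.4346] 24.9 6.34
['top0', 'side0'] [ 0.4524 -0.3109  0.3825] 21.9 10.59
```

Call:
drive_tool --increments '[[[1,1,-1,0,0,0,-0.006],[1,1,-1,0,0,0,-0.006],[1,1,-1,0,0,0,-0.006],[1,1,-1,0,0,0,-0.006],[1,1,-1,0,0,0,-0.006],[1,1,-1,0,0,0,-0.006],[1,1,-1,0,0,0,-0.006],[1,1,-1,0,0,0,-0.006]]]' --squeeze 25

```text
time_s: 0.77
tool_pos: [0.3347, 0.4908, 0.2223]
ee_rot: [-0.692, 0.692, -0.145, 0.145]
contact_force: [0.9, 0.2, 0.3]
finger_gap: 0.088
```

Call:
drive_tool --increments '[[[1,1,-1,0,0,0,-0.006],[1,1,-1,0,0,0,-0.006],[1,1,-1,0,0,0,-0.006],[1,1,-1,0,0,0,-0.006],[1,1,-1,0,0,0,-0.006],[1,1,-1,0,0,0,-0.006],[1,1,-1,0,0,0,-0.006],[1,1,-1,0,0,0,-0.006]]]'

```text
time_s: 1.43
tool_pos: [0.4946, 0.3309, 0.2223]
ee_rot: [-0.679, 0.679, -0.197, 0.196]
contact_force: [0.1, -0.4, 0.2]
finger_gap: 0.0879
```

Call:
drive_tool --increments '[[[1,0.4,-1,0,0,0,-0.006],[1,0.2,-1,0,0,0,-0.006],[1,0,-1,0,0,0,-0.006],[1,0,-1,0,0,0,-0.006],[1,0,-1,0,0,0,-0.006],[1,0,-1,0,0,0,-0.006],[1,0,-1,0,0,0,-0.006],[1,0,-1,0,0,0,-0.006]]]'

```text
time_s: 2.1
tool_pos: [0.5057, 0.1704, 0.2228]
ee_rot: [0.663, -0.662, 0.247, -0.247]
contact_force: [0.4, -0.2, 0.1]
finger_gap: 0.0879
```

Call:
drive_tool --increments '[[[1,0,-1,0,0,0,-0.006],[1,0,-1,0,0,0,-0.006],[1,0,-1,0,0,0,-0.006],[1,0,-1,0,0,0,-0.006],[1,0,-1,0,0,0,-0.006],[1,0,-1,0,0,0,-0.006],[1,0,-1,0,0,0,-0.006],[1,0,-1,0,0,0,-0.006]]]'

```text
time_s: 2.77
tool_pos: [0.5059, 0.0102, 0.2227]
ee_rot: [0.642, -0.642, 0.297, -0.297]
contact_force: [0.2, -0.1, -0.7]
finger_gap: 0.0879
```

Call:
drive_tool --increments '[[[1,-0.3,-1,0,0,0,-0.006],[1,-0.3,-1,0,0,0,-0.006],[1,-0.3,-1,0,0,0,-0.006],[1,-0.3,-1,0,0,0,-0.006],[1,-0.3,-1,0,0,0,-0.006],[1,-0.3,-1,0,0,0,-0.006],[1,-0.3,-1,0,0,0,-0.006],[1,-0.3,-1,0,0,0,-0.006]]]'

```text
time_s: 3.43
tool_pos: [0.4568, -0.1495, 0.2227]
ee_rot: [0.618, -0.618, 0.344, -0.344]
contact_force: [0.7, -0.3, -0.0]
finger_gap: 0.0874
```

Call:
drive_tool --increments '[[[0.7,0,-1,-0.4,0,0,-0.008],[0.7,0,-1,-0.8,0,0,-0.008],[0.7,0,-1,-0.8,0,0,-0.008],[0.7,0,-1,-0.8,0,0,-0.008],[0.7,-0.05,-1,-0.8,0,0,-0.008],[0.7,-0.05,-1,-0.8,0,0,-0.008],[0.7,-0.05,-1,-0.8,0,0,-0.008],[0.7,-0.05,-1,-0.8,0,0,-0.008]]]'

```text
time_s: 4.1
tool_pos: [0.453, -0.3094, 0.1019]
ee_rot: [-0.58, 0.58, -0.404, 0.404]
contact_force: [0.5, 0.7, 0.6]
finger_gap: 0.0613
```

```bash
cat >> h.py <<'E'
from scipy.spatial.transform import Rotation as Rn
def st(pr=True):
    s=manip.get_state();q=s['ee_rot'];M=Rn.from_quat([*q[1:],q[0]]).as_matrix()
    yaw=np.degrees(np.arctan2(M[1,2],M[0,2]))
    if pr: print('t%.2f'%s['time_s'],'pos',s['tool_pos'].round(4),'jawyaw %.2f'%yaw,'ydir',M[:,1].round(3),'zz %.4f'%M[2,2],'F',s['contact_force'].round(2),'T',s['torque'].round(3),'gap %.4f'%s['finger_gap'],'q7 %.2f'%s['joint_pos'][6])
    return s,yaw
E
python3 - <<'E'
from h import *
st()
d=snap('top','top1');crop('top1',320,170,380,240,9,'t3')
d=snap('side','side1');crop('side1',215,260,290,320,9,'s3')
E
```

```text
t4.10 pos [ 0.453  -0.3094  0.1019] jawyaw 20.23 ydir [-0.  0. -1.] zz -0.0001 F [0.46 0.69 0.64] T [-0.041 -0.001 -0.014] gap 0.0613 q7 1.17
```

View pics/t3.png

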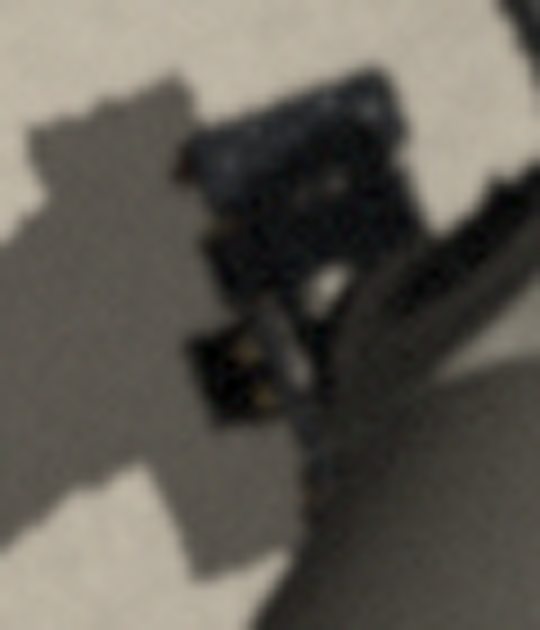

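View pics/s3.png

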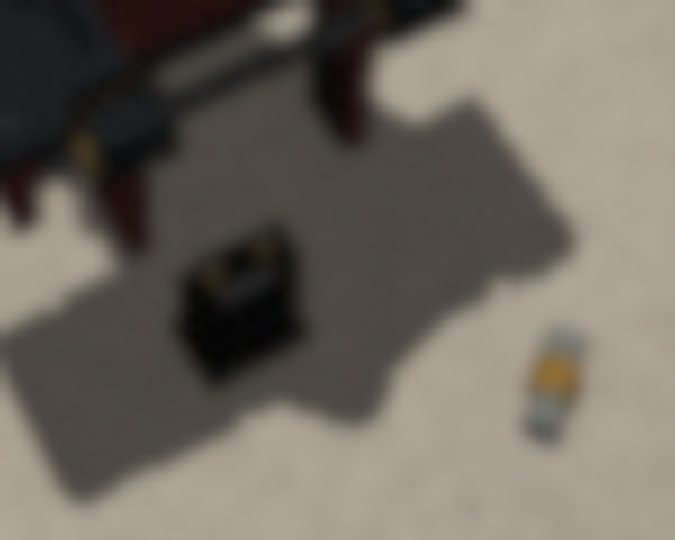

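Call:
drive_tool --increments '[[[0.7,0,-0.05,-0.8,0,0,0],[0.7,0,0,-0.8,0,0,0],[0.7,0,0,-0.8,0,0,0],[0.7,0,0,-0.8,0,0,0],[0.7,0,0,-0.7,0,0,0],[0.7,0,0,-0.4,0,0,0],[0.7,0,0,-0.2,0,0,0],[0.6,0,0,0,0,0,0]]]'

```text
time_s: 4.87
tool_pos: [0.4537, -0.3085, 0.0126]
ee_rot: [0.581, -0.58, 0.404, -0.404]
contact_force: [-0.0, -0.1, 0.1]
finger_gap: 0.0577
```

Call:
drive_tool --increments '[[[0.3,0,0,0,0,0,0],[0.3,0,0,0,0,0,0],[0.3,0,0,0,0,0,0],[0.3,0,0,0,0,0,0],[0.3,0,0,0,0,0,0],[0.3,0,0,0,0,0,0],[0.3,0,0,0,0,0,0],[0.3,0,0,0,0,0,0]]]'

```text
time_s: 5.53
tool_pos: [0.4544, -0.3091, 0.0134]
ee_rot: [0.581, -0.58, 0.404, -0.404]
contact_force: [-1.0, 0.7, 7.1]
finger_gap: 0.036
```

```bash
python3 - <<'E'
from h import *
st()
d=snap('side','side2');crop('side2',215,260,290,320,9,'s4')
E
```

```text
t5.53 pos [ 0.4544 -0.3091  0.0134] jawyaw 20.33 ydir [ 0.001 -0.    -1.   ] zz 0.0008 F [-1.    0.74  7.06] T [ 0.085  0.347 -0.006] gap 0.0360 q7 1.26
```

View pics/s4.png

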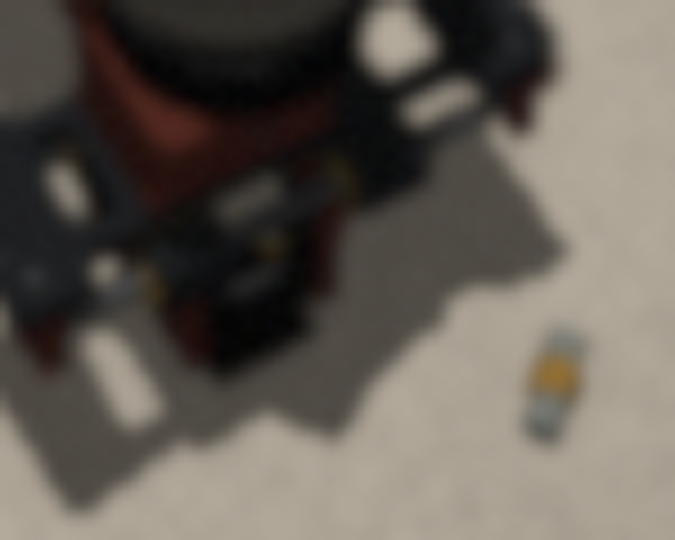

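Call:
drive_tool --increments '[[[0.3,0,0,0.3,0,0,0],[0.3,0,0,0.7,0,0,0],[0.3,0,0,1,0,0,0],[0.3,0,0.5,1,0,0,-0.02],[0.3,0.1,1,1,0,0,-0.02],[0.3,0.2,1,0.5,0,0,-0.02],[0.3,0.2,1,0,0,0,-0.02],[0.3,0.2,1,0,0,0,-0.02]]]'

```text
time_s: 6.25
tool_pos: [0.4686, -0.218, 0.1038]
ee_rot: [0.51, -0.509, 0.49, -0.491]
contact_force: [0.1, 0.6, -1.2]
finger_gap: 0.0359
```

Call:
drive_tool --increments '[[[0.3,0.1,1,0,0,0,-0.02],[0.3,0.1,1,0,0,0,-0.02],[0.3,0.1,1,0,0,0,-0.02],[0.3,0,1,0,0,0,0],[0.3,0,0.5,0,0,0,0],[0.3,0,0.3,0,0,0,0],[0.3,0,0,0,0,0,0],[0.3,0,0,0,0,0,0]]]'

```text
time_s: 6.92
tool_pos: [0.4741, -0.1235, 0.1029]
ee_rot: [-0.462, 0.462, -0.535, 0.536]
contact_force: [0.3, 0.1, -0.7]
finger_gap: 0.0361
```

```bash
python3 - <<'E'
from h import *
st()
d=snap('side','side3');crop('side3',210,130,310,250,5,'s5')
d=snap('top','top3');crop('top3',190,120,310,220,6,'t5')
E
```

```text
t6.92 pos [ 0.4741 -0.1235  0.1029] jawyaw -8.47 ydir [ 0. -0. -1.] zz 0.0005 F [ 0.3   0.12 -0.65] T [-0.082  0.03  -0.011] gap 0.0361 q7 0.40
```

View pics/s5.png

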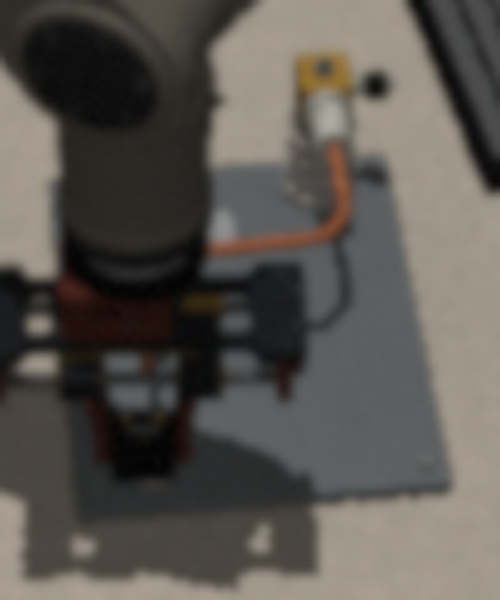

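View pics/t5.png

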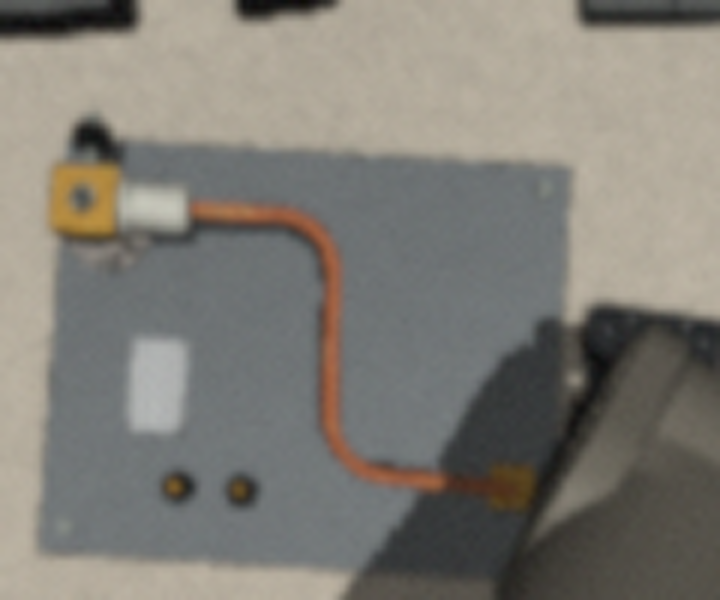

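```bash
python3 - <<'E'
from h import *
s,y=st(False)
p=s['tool_pos'];a=np.radians(y);ux=np.array([np.cos(a),np.sin(a),0]);uy=np.array([-np.sin(a),np.cos(a),0]);o=p-[0,0,.0134]
W=lambda x,yy,z:proj('side3',o+ux*x+uy*yy+[0,0,z])
im=cv2.imread('pics/side3.png');u0,v0,s_=222,200,14
c=cv2.resize(im[v0:v0+40,u0:u0+48],None,fx=s_,fy=s_,interpolation=cv2.INTER_CUBIC)
c=np.clip(c.astype(float)*1.8,0,255).astype(np.uint8)
def L(A,B,col):
    f=lambda q:tuple(((q-[u0,v0]+.5)*s_).astype(int).tolist())
    cv2.line(c,f(W(*A)),f(W(*B)),col,1)
h=.018
for z in(0,.006):L((-h,-.013,z),(h,-.013,z),(0,255,0))
for x in(-h,h):L((x,-.013,0),(x,-.013,.006),(0,255,0));L((x,-.006,.006),(x,-.006,.044),(0,255,255))
L((-h,-.006,.044),(h,-.006,.044),(0,255,255));L((-h,.006,.044),(h,.006,.044),(0,255,255))
t=np.linspace(0,6.283,25)
for i in range(24):L((.0052*np.cos(t[i]),-.006,.024+.0052*np.sin(t[i])),(.0052*np.cos(t[i+1]),-.006,.024+.0052*np.sin(t[i+1])),(255,128,0))
cv2.imwrite('pics/s6.png',c)
E
```

```text
(no output)
```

View pics/s6.png

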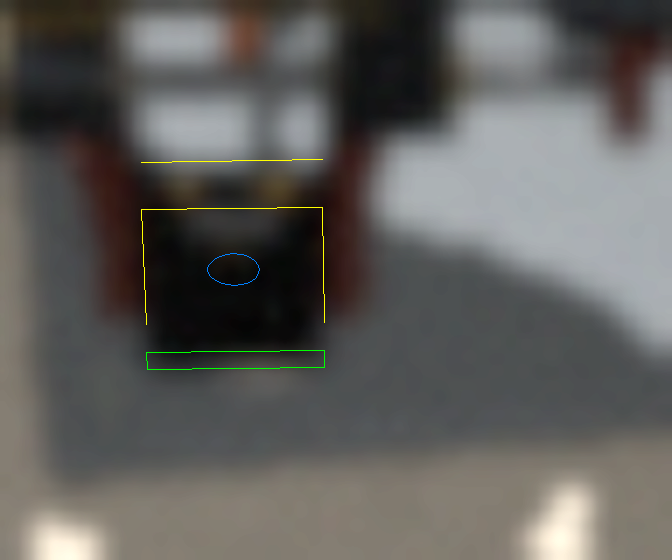

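```bash
cat > ov.py <<'E'
from h import *
def ov(f,o,yaw,u0,v0,w,hh,s_,out,gain=1.8,tilt=0,fv=-1):
    a=np.radians(yaw);ux=np.array([np.cos(a),np.sin(a),0]);uy=np.array([-np.sin(a),np.cos(a),0]);o=np.array(o)
    ct,sn=np.cos(np.radians(tilt)),np.sin(np.radians(tilt))
    def W(x,yy,z):
        y2=yy*ct-(z-.03)*sn;z2=.03+yy*sn+(z-.03)*ct
        return proj(f,o+ux*x+uy*y2+[0,0,z2])
    im=cv2.imread(f'pics/{f}.png')
    c=cv2.resize(im[v0:v0+hh,u0:u0+w],None,fx=s_,fy=s_,interpolation=cv2.INTER_CUBIC)
    c=np.clip(c.astype(float)*gain,0,255).astype(np.uint8)
    def L(A,B,col):
        g=lambda q:tuple(((q-[u0,v0]+.5)*s_).astype(int).tolist())
        cv2.line(c,g(W(*A)),g(W(*B)),col,1)
    h=.018
    for z in(0,.006):L((-h,-.013,z),(h,-.013,z),(0,255,0))
    for x in(-h,h):L((x,-.013,0),(x,-.013,.006),(0,255,0));L((x,-.006,.006),(x,-.006,.044),(0,255,255));L((x,-.006,.044),(x,.006,.044),(0,255,255))
    L((-h,-.006,.044),(h,-.006,.044),(0,255,255));L((-h,.006,.044),(h,.006,.044),(0,255,255))
    cv2.imwrite(f'pics/{out}.png',c)
E
python3 - <<'E'
from ov import *
ov('side0',[.4544,-.3091,0],20.3,220,270,44,44,12,'s7',1.3)
ov('top0',[.4544,-.3091,0],20.3,325,190,44,44,12,'t7',1.3)
a=cv2.imread('pics/s7.png');b=cv2.imread('pics/t7.png');cv2.imwrite('pics/st7.png',cv2.resize(np.hstack([a,b]),None,fx=.75,fy=.75))
E
```

```text
(no output)
```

View pics/st7.png

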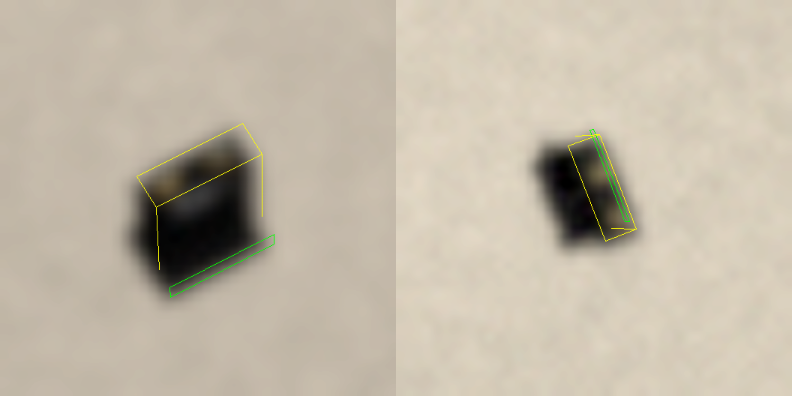

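```bash
python3 - <<'E'
from ov import *
s,y=st(False);o=s['tool_pos']-[0,0,.0134]
L=[]
for i,t in enumerate((0,8,-8)):
    ov('side3',o,y,225,205,30,28,13,f'x{i}',3,tilt=t);L.append(cv2.imread(f'pics/x{i}.png'))
L=[cv2.resize(a,None,fx=.68,fy=.68) for a in L]
cv2.imwrite('pics/x.png',np.hstack(L))
im=cv2.imread('pics/side3.png');print(im[212:236,233:247,1])
E
```

```text
[[33 44 48 44 41 41 39 38 42 44 42 34 21 18]
 [20 32 36 27 21 20 24 29 37 35 24 17 14 16]
 [11 21 26 24 22 21 23 27 30 25 15 10  8 15]
 [ 8 14 23 29 31 30 29 30 26 17 10  6 11 15]
 [ 9 11 19 25 27 29 28 27 21 12  6  4 10 17]
 [ 6  6 13 14 18 20 18 16 12  9  6  9 12 15]
 [ 6  5  8  8 11 12 13  8  6  5  6  8 10 16]
 [ 9  6  7  6  8  5  8  4  5  6  5  7  9 16]
 [ 7  5  5  5  5  5  6  4  5  4  5  7 11 16]
 [ 7  6  6  6  7  7  6  6  8  5  7 10 14 19]
 [ 8  6  5  6  5  4  5  4 10  5  5 13 21 27]
 [10  6  6  5  5  4  3  4  6  5  7 18 30 37]
 [11  9  6  8  8  9  9  9 10  8 14 21 33 41]
 [20 15 15 18 20 24 26 28 27 26 26 30 37 42]
 [31 29 29 31 35 40 44 47 45 44 40 39 41 44]
 [40 39 40 40 44 46 48 51 51 49 46 44 45 45]
 [44 44 44 44 44 46 48 48 48 46 46 46 46 45]
 [45 46 45 45 45 46 46 45 45 46 46 47 46 46]
 [46 46 46 46 46 46 46 46 46 46 46 47 48 47]
 [47 47 48 47 48 48 46 48 48 47 47 47 49 48]
 [47 48 49 49 49 48 49 50 50 51 52 52 52 54]
 [53 54 55 55 56 55 56 56 58 61 62 61 62 62]
 [61 63 63 64 65 65 64 66 66 68 67 68 67 68]
 [68 67 68 69 70 69 70 70 69 69 69 69 70 70]]
```

View pics/x.png

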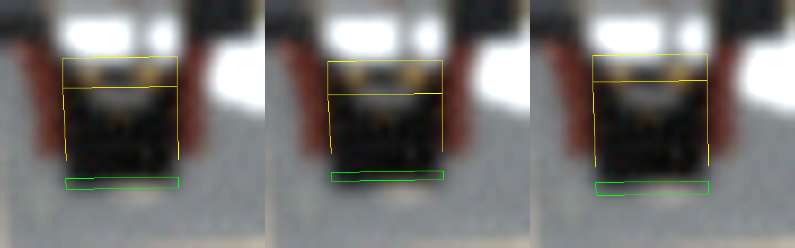

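Call:
drive_tool --increments '[[[0.3,0.05,0.3,-0.15,0,0,0],[0.3,0.05,0.3,-0.15,0,0,0],[0.3,0.05,0.3,-0.12,0,0,0],[0.3,0.05,0.3,0,0,0,0],[0.3,0.05,0.3,0,0,0,0],[0.3,0.03,0.2,0,0,0,0],[0.3,0,0,0,0,0,0],[0.3,0,0,0,0,0,0]]]'

```text
time_s: 7.68
tool_pos: [0.4798, -0.0885, 0.0943]
ee_rot: [-0.462, 0.462, -0.535, 0.535]
contact_force: [-0.1, -0.6, -1.1]
finger_gap: 0.0361
```

```bash
python3 - <<'E'
from ov import *
s,y=st();o=s['tool_pos']-[0,0,.0134]
snap('side','side4');snap('top','top4')
ov('side4',o,y,215,180,52,44,14,'s8',2)
crop('top4',230,170,310,230,9,'t8')
E
```

```text
t7.68 pos [ 0.4798 -0.0885  0.0943] jawyaw -8.42 ydir [ 0. -0. -1.] zz 0.0002 F [-0.1  -0.61 -1.1 ] T [-0.048  0.052 -0.025] gap 0.0361 q7 0.34
```

View pics/s8.png

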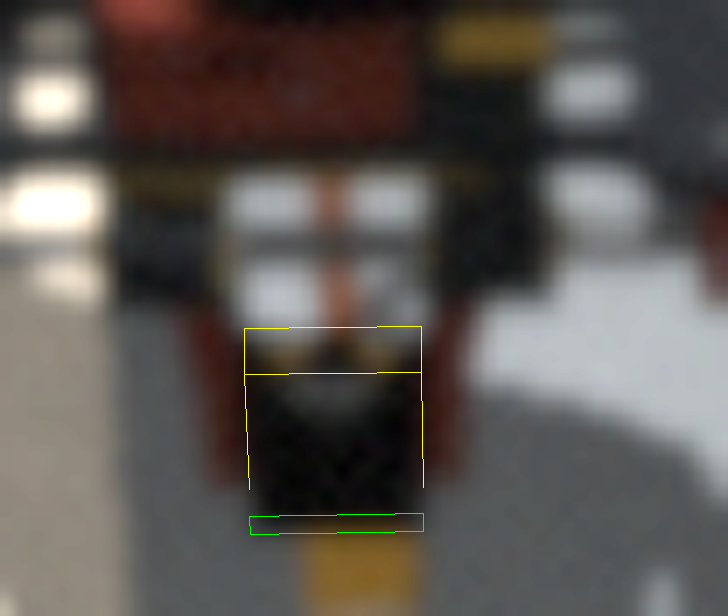

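View pics/t8.png

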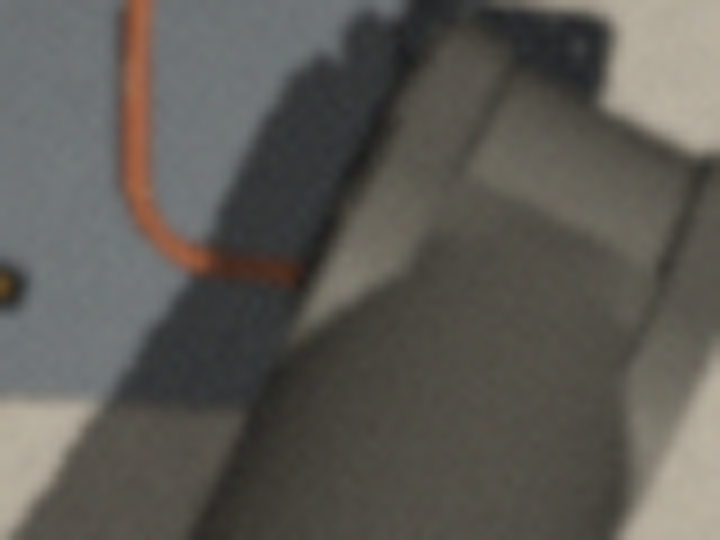

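Call:
drive_tool --increments '[[[0.3,0.01,0.1,0,0,0,0],[0.3,0.01,0.1,0,0,0,0],[0.3,0.01,0.1,0,0,0,0],[0.3,0.01,0.05,0,0,0,0],[0.3,0.01,0.05,0,0,0,0],[0.3,0,0.05,0,0,0,0],[0.3,0,0.05,0,0,0,0],[0.3,0,0,0,0,0,0]]]'

```text
time_s: 8.45
tool_pos: [0.4807, -0.0786, 0.0942]
ee_rot: [0.462, -0.462, 0.535, -0.535]
contact_force: [0.1, -1.2, -0.8]
finger_gap: 0.0359
```

```bash
python3 -c "
from h import *
for i in range(3): st()"
```

```text
t8.45 pos [ 0.4807 -0.0786  0.0942] jawyaw -8.45 ydir [ 0.  0. -1.] zz 0.0000 F [ 0.07 -1.17 -0.76] T [-0.097  0.02  -0.011] gap 0.0359 q7 0.32
t8.45 pos [ 0.4807 -0.0786  0.0942] jawyaw -8.45 ydir [ 0.  0. -1.] zz 0.0000 F [ 0.07 -1.17 -0.76] T [-0.097  0.02  -0.011] gap 0.0359 q7 0.32
t8.45 pos [ 0.4807 -0.0786  0.0942] jawyaw -8.45 ydir [ 0.  0. -1.] zz 0.0000 F [ 0.07 -1.17 -0.76] T [-0.097  0.02  -0.011] gap 0.0359 q7 0.32
```

Call:
drive_tool --increments '[[[0.3,0.01,0.07,0,0,0,0],[0.3,0.01,0.07,0,0,0,0],[0.3,0.01,0.07,0,0,0,0],[0.3,0.01,0.07,0,0,0,0],[0.3,0.01,0.07,0,0,0,0],[0.3,0.01,0.07,0,0,0,0],[0.3,0.01,0.07,0,0,0,0],[0.3,0,0,0,0,0,0]]]'

```text
time_s: 9.12
tool_pos: [0.4823, -0.0686, 0.0943]
ee_rot: [-0.462, 0.462, -0.535, 0.535]
contact_force: [1.5, -0.9, -1.7]
finger_gap: 0.0358
```

```bash
python3 - <<'E'
from ov import *
s,y=st();o=s['tool_pos']-[0,0,.0134]
snap('side','side5')
ov('side5',o,y,215,180,52,44,14,'s9',2)
E
```

```text
t9.12 pos [ 0.4823 -0.0686  0.0943] jawyaw -8.43 ydir [ 0.  0. -1.] zz 0.0003 F [ 1.45 -0.91 -1.73] T [-0.127 -0.321 -0.007] gap 0.0358 q7 0.30
```

View pics/s9.png

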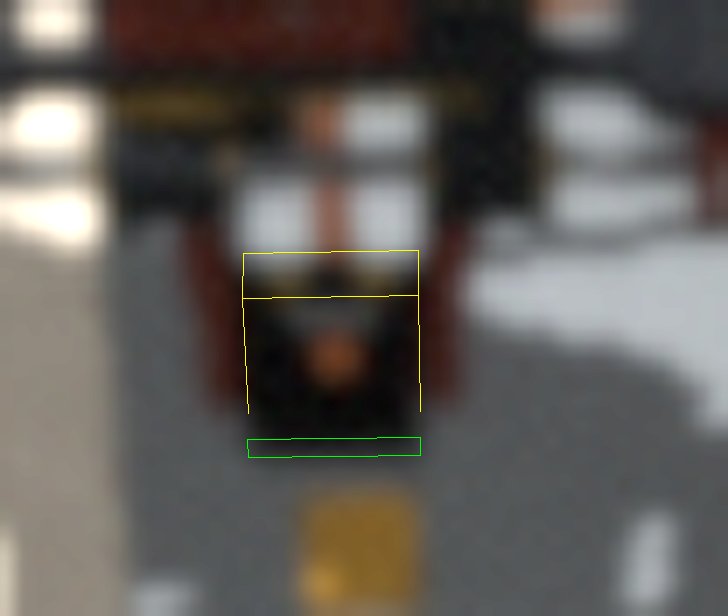

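```bash
cat > nxt.py <<'E'
import sys
from fit import *
from h import *
pt,ps=np.load('pics/p_top0.npy'),np.load('pics/p_side0.npy')
p=(pt+ps)/2
def path():
    P,H=model(p)
    S=np.r_[0,np.cumsum(np.linalg.norm(np.diff(P,axis=0),axis=1))]
    return P,np.unwrap(H),S
def nxt(step=.002,lat=0,z=.0943,n=8,zc=None):
    # lat: offset to left of heading (m)
    s,yaw=st()
    P,H,S=path();x=s['tool_pos'][:2]
    N=np.c_[-np.sin(H),np.cos(H)]
    k=np.gradient(H,S);k=np.convolve(k,np.ones(7)/7,'same')
    Q=P+N*(lat+np.clip(k*.009e0*1e-3*1e3*.0,0,0))[:,None] if False else P+N*(lat)+N*(k/33*.0003)[:,None]
    d=np.linalg.norm(Q-x,axis=1);i=d.argmin();s0=S[i]+np.dot(x-Q[i],[np.cos(H[i]),np.sin(H[i])])
    e=np.dot(x-P[i],N[i])
    F=s['contact_force'][:2];t=np.array([np.cos(H[i]),np.sin(H[i])])
    print('s %.1f mm of %.1f; off path %.2f mm; heading %.1f, yawerr %.1f; F along %.2f left %.2f z %.2f'%(s0*1e3,S[-1]*1e3,e*1e3,np.degrees(H[i]),yaw+90-np.degrees(H[i]),F@t,F@N[i],s['contact_force'][2]))
    cur=x;cy=yaw;zz=s['tool_pos'][2]
    for j in range(1,n+1):
        sj=s0+step*j
        q=np.array([np.interp(sj,S,Q[:,0]),np.interp(sj,S,Q[:,1])])
        if sj<0: q=Q[0]+sj*np.array([np.cos(H[0]),np.sin(H[0])])
        h=np.degrees(np.interp(sj,S,H))-90
        # mean rounding carry
        r=np.round([(q[0]-cur[0])/.02,(q[1]-cur[1])/.02,(z-zz)/.02/ (n-j+1),0,0,(h-cy)/180],3)
        cur=cur+r[:2]*.02;zz+=r[2]*.02;cy+=r[5]*180
        print(r.tolist())
if __name__=='__main__':
    a=[float(v) for v in sys.argv[1:]]
    nxt(a[0]/1e3,a[1]/1e3,a[2]/1e3)
E
python3 nxt.py 2.5 -0.2 94
```

```text
t9.17 pos [ 0.4824 -0.0686  0.0943] jawyaw -8.44 ydir [ 0.  0. -1.] zz 0.0004 F [ 2.28  0.63 -1.88] T [-0.038 -0.29  -0.014] gap 0.0356 q7 0.30
s -6.8 mm of 274.1; off path 0.09 mm; heading 81.7, yawerr -0.2; F along 0.95 left -2.17 z -1.88
[0.032, 0.122, -0.002, 0.0, 0.0, 0.001]
[0.018, 0.123, -0.002, 0.0, 0.0, -0.0]
[0.018, 0.124, -0.002, 0.0, 0.0, -0.0]
[0.018, 0.124, -0.002, 0.0, 0.0, -0.0]
[0.018, 0.123, -0.002, 0.0, 0.0, -0.0]
[0.018, 0.124, -0.002, 0.0, 0.0, -0.0]
[0.018, 0.124, -0.002, 0.0, 0.0, -0.0]
[0.018, 0.124, -0.001, 0.0, 0.0, -0.0]
```

Call:
drive_tool --increments '[[[0.3,0.04,0.12,-0.01,0,0,0],[0.3,0.03,0.12,-0.01,0,0,0],[0.3,0.02,0.12,0,0,0,0],[0.3,0.02,0.12,0,0,0,0],[0.3,0.02,0.12,0,0,0,0],[0.3,0.02,0.12,0,0,0,0],[0.3,0.02,0.12,0,0,0,0],[0.3,0.02,0.12,0,0,0,0]]]'

```text
time_s: 9.83
tool_pos: [0.4858, -0.0495, 0.0938]
ee_rot: [0.462, -0.462, 0.536, -0.535]
contact_force: [0.5, -1.0, -0.8]
finger_gap: 0.036
```

```bash
python3 nxt.py 2.5 -0.5 94
```

```text
t9.83 pos [ 0.4858 -0.0495  0.0938] jawyaw -8.46 ydir [-0.  0. -1.] zz -0.0003 F [ 0.5  -1.03 -0.79] T [-0.157  0.087 -0.013] gap 0.0360 q7 0.26
s 12.7 mm of 274.1; off path -0.53 mm; heading 81.7, yawerr -0.2; F along -0.94 left -0.64 z -0.79
[0.016, 0.124, 0.001, 0.0, 0.0, 0.001]
[0.018, 0.124, 0.001, 0.0, 0.0, 0.0]
[0.018, 0.123, 0.001, 0.0, 0.0, 0.0]
[0.018, 0.124, 0.001, 0.0, 0.0, 0.0]
[0.018, 0.124, 0.001, 0.0, 0.0, 0.0]
[0.018, 0.123, 0.001, 0.0, 0.0, 0.0]
[0.018, 0.124, 0.001, 0.0, 0.0, 0.0]
[0.018, 0.124, 0.002, 0.0, 0.0, 0.0]
```

Forces fell to noise level. Continue.

Call:
drive_tool --increments '[[[0.3,0.018,0.124,0,0,0,0],[0.3,0.018,0.124,0,0,0,0],[0.3,0.018,0.124,0,0,0,0],[0.3,0.018,0.124,0,0,0,0],[0.3,0.018,0.124,0,0,0,0],[0.3,0.018,0.124,0,0,0,0],[0.3,0.018,0.124,0,0,0,0],[0.3,0.018,0.124,0,0,0,0]]]'

```text
time_s: 10.5
tool_pos: [0.4887, -0.0297, 0.0938]
ee_rot: [0.462, -0.462, 0.536, -0.535]
contact_force: [-1.0, -0.5, -1.6]
finger_gap: 0.0357
```

```bash
python3 nxt.py 2.5 -0.5 94
```

```text
t10.50 pos [ 0.4887 -0.0297  0.0938] jawyaw -8.46 ydir [-0.  0. -1.] zz -0.0002 F [-0.96 -0.54 -1.59] T [-0.069  0.132  0.   ] gap 0.0357 q7 0.22
s 32.7 mm of 274.1; off path -0.57 mm; heading 81.7, yawerr -0.2; F along -0.67 left 0.87 z -1.59
[0.015, 0.124, 0.001, 0.0, 0.0, 0.001]
[0.017, 0.124, 0.001, 0.0, 0.0, 0.0]
[0.018, 0.124, 0.001, 0.0, 0.0, 0.0]
[0.018, 0.123, 0.001, 0.0, 0.0, 0.0]
[0.018, 0.124, 0.001, 0.0, 0.0, 0.0]
[0.018, 0.124, 0.001, 0.0, 0.0, 0.0]
[0.019, 0.123, 0.001, 0.0, 0.0, 0.0]
[0.021, 0.124, 0.002, 0.0, 0.0, 0.0]
```

Call:
drive_tool --increments '[[[0.3,0.005,0.12,-0.005,0,0,0],[0.3,0.01,0.12,-0.005,0,0,0],[0.3,0.018,0.12,0,0,0,0],[0.3,0.018,0.12,0,0,0,0],[0.3,0.018,0.12,0,0,0,0],[0.3,0.018,0.12,0,0,0,0],[0.3,0.018,0.12,0,0,0,0],[0.3,0.018,0.1,0,0,0,0]]]'

```text
time_s: 11.17
tool_pos: [0.4911, -0.0109, 0.0936]
ee_rot: [0.462, -0.462, 0.536, -0.535]
contact_force: [-0.2, -0.1, -1.0]
finger_gap: 0.0357
```

```bash
python3 nxt.py 2.0 -0.2 93.8
```

```text
t11.17 pos [ 0.4911 -0.0109  0.0936] jawyaw -8.46 ydir [-0. -0. -1.] zz -0.0002 F [-0.15 -0.06 -1.04] T [-0.162  0.201  0.011] gap 0.0357 q7 0.18
s 51.6 mm of 274.1; off path -0.27 mm; heading 81.7, yawerr -0.2; F along -0.08 left 0.14 z -1.04
[0.017, 0.099, 0.001, 0.0, 0.0, 0.001]
[0.017, 0.098, 0.001, 0.0, 0.0, -0.007]
[0.023, 0.096, 0.001, 0.0, 0.0, -0.021]
[0.028, 0.094, 0.001, 0.0, 0.0, -0.021]
[0.033, 0.093, 0.001, 0.0, 0.0, -0.021]
[0.038, 0.09, 0.002, 0.0, 0.0, -0.022]
[0.044, 0.088, 0.001, 0.0, 0.0, -0.021]
[0.05, 0.085, 0.002, 0.0, 0.0, -0.021]
```

Call:
drive_tool --increments '[[[0.3,0.017,0.099,0,0,0,0],[0.3,0.017,0.098,0,0,0,-0.007],[0.3,0.023,0.096,0,0,0,-0.021],[0.3,0.028,0.094,0,0,0,-0.021],[0.3,0.033,0.093,0,0,0,-0.021],[0.3,0.038,0.09,0,0,0,-0.022],[0.3,0.044,0.088,0,0,0,-0.021],[0.3,0.05,0.085,0,0,0,-0.021]]]'

```text
time_s: 11.83
tool_pos: [0.4962, 0.004, 0.0937]
ee_rot: [0.338, -0.338, 0.621, -0.621]
contact_force: [-0.6, -0.7, -2.1]
finger_gap: 0.0361
```

```bash
python3 nxt.py 2.0 -0.2 93.8
```

```text
t11.83 pos [0.4962 0.004  0.0937] jawyaw -32.83 ydir [-0.  0. -1.] zz -0.0001 F [-0.59 -0.7  -2.1 ] T [-0.077  0.2   -0.026] gap 0.0361 q7 -0.18
s 67.8 mm of 274.1; off path -0.58 mm; heading 56.8, yawerr 0.4; F along -0.91 left 0.11 z -2.10
[0.053, 0.083, 0.001, 0.0, 0.0, -0.02]
[0.061, 0.077, 0.001, 0.0, 0.0, -0.021]
[0.066, 0.073, 0.001, 0.0, 0.0, -0.022]
[0.071, 0.068, 0.001, 0.0, 0.0, -0.021]
[0.075, 0.064, 0.001, 0.0, 0.0, -0.021]
[0.079, 0.058, 0.001, 0.0, 0.0, -0.021]
[0.083, 0.053, 0.001, 0.0, 0.0, -0.021]
[0.086, 0.047, 0.0, 0.0, 0.0, -0.022]
```

Call:
drive_tool --increments '[[[0.3,0.053,0.083,-0.01,0,0,-0.02],[0.3,0.061,0.077,0,0,0,-0.021],[0.3,0.066,0.073,0,0,0,-0.022],[0.3,0.071,0.068,0,0,0,-0.021],[0.3,0.075,0.064,0,0,0,-0.021],[0.3,0.079,0.058,0,0,0,-0.021],[0.3,0.083,0.053,0,0,0,-0.021],[0.3,0.086,0.047,0,0,0,-0.022]]]'

```text
time_s: 12.5
tool_pos: [0.5082, 0.0146, 0.0936]
ee_rot: [-0.164, 0.163, -0.688, 0.688]
contact_force: [-0.1, -0.5, -0.9]
finger_gap: 0.0358
```

```bash
python3 nxt.py 2.0 -0.2 93.6
```

```text
t12.50 pos [0.5082 0.0146 0.0936] jawyaw -63.23 ydir [ 0.001  0.    -1.   ] zz 0.0002 F [-0.13 -0.51 -0.86] T [-0.058  0.139  0.004] gap 0.0358 q7 -0.61
s 84.3 mm of 274.1; off path -0.63 mm; heading 26.3, yawerr 0.5; F along -0.34 left -0.40 z -0.86
[0.087, 0.045, -0.0, 0.0, 0.0, -0.026]
[0.092, 0.034, -0.0, 0.0, 0.0, -0.021]
[0.095, 0.028, -0.0, 0.0, 0.0, -0.022]
[0.096, 0.021, -0.0, 0.0, 0.0, -0.021]
[0.096, 0.016, -0.0, 0.0, 0.0, -0.021]
[0.098, 0.011, -0.0, 0.0, 0.0, -0.021]
[0.099, 0.005, -0.0, 0.0, 0.0, -0.022]
[0.1, 0.001, -0.001, 0.0, 0.0, -0.003]
```

Call:
drive_tool --increments '[[[0.3,0.087,0.045,0,0,0,-0.026],[0.3,0.092,0.034,0,0,0,-0.021],[0.3,0.095,0.028,0,0,0,-0.022],[0.3,0.096,0.021,0,0,0,-0.021],[0.3,0.096,0.016,0,0,0,-0.021],[0.3,0.098,0.011,0,0,0,-0.021],[0.3,0.099,0.005,0,0,0,-0.022],[0.3,0.1,0.001,0,0,0,-0.003]]]'

```text
time_s: 13.17
tool_pos: [0.5234, 0.0178, 0.0934]
ee_rot: [0.009, -0.009, -0.707, 0.707]
contact_force: [0.3, 0.3, -0.5]
finger_gap: 0.0358
```

```bash
python3 nxt.py 2.5 0 93.6; python3 - <<'E'
from h import *
snap('top','top6');crop('top6',190,120,310,220,6,'t9')
snap('side','side6');crop('side6',200,130,310,230,6,'s10')
E
```

```text
t13.17 pos [0.5234 0.0178 0.0934] jawyaw -91.43 ydir [ 0. -0. -1.] zz 0.0004 F [ 0.27  0.35 -0.5 ] T [-0.03   0.092 -0.014] gap 0.0358 q7 -1.00
s 100.2 mm of 274.1; off path -0.30 mm; heading -1.4, yawerr -0.0; F along 0.26 left 0.35 z -0.50
[0.125, 0.011, 0.001, 0.0, 0.0, 0.0]
[0.125, -0.002, 0.001, 0.0, 0.0, 0.0]
[0.125, -0.003, 0.001, 0.0, 0.0, 0.0]
[0.125, -0.003, 0.001, 0.0, 0.0, 0.0]
[0.125, -0.003, 0.001, 0.0, 0.0, 0.0]
[0.125, -0.003, 0.001, 0.0, 0.0, 0.0]
[0.125, -0.003, 0.002, 0.0, 0.0, 0.0]
[0.125, -0.004, 0.001, 0.0, 0.0, 0.0]
```

View pics/t9.png

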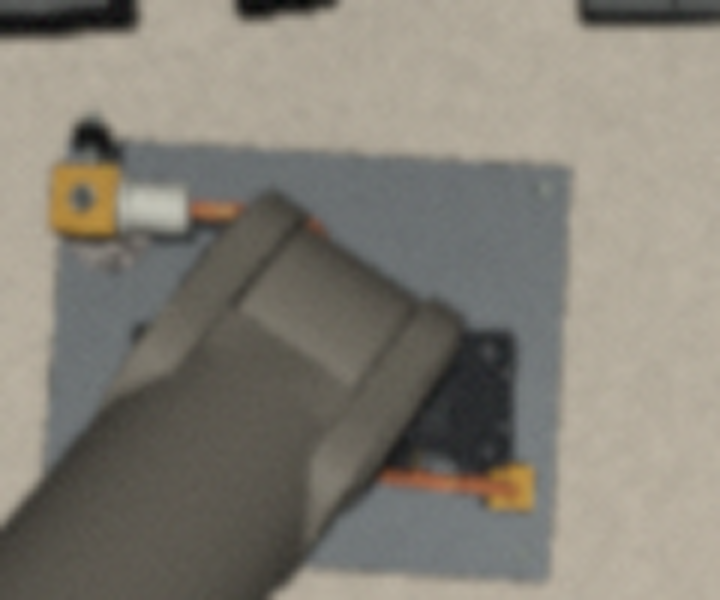

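View pics/s10.png

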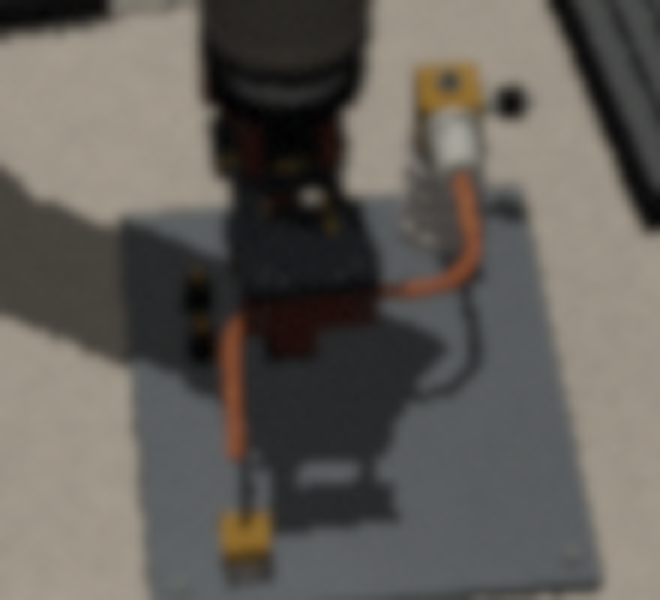

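Call:
drive_tool --increments '[[[0.3,0.125,0.005,0,0,0,0],[0.3,0.125,0,0,0,0,0],[0.3,0.125,-0.003,0,0,0,0],[0.3,0.125,-0.003,0,0,0,0],[0.3,0.125,-0.003,0,0,0,0],[0.3,0.125,-0.003,0,0,0,0],[0.3,0.125,-0.003,0,0,0,0],[0.3,0.125,-0.003,0,0,0,0]]]'

```text
time_s: 13.93
tool_pos: [0.5432, 0.0171, 0.0935]
ee_rot: [0.008, -0.008, -0.707, 0.707]
contact_force: [-0.9, 0.2, -0.2]
finger_gap: 0.0357
```

```bash
python3 nxt.py 2.5 0 93.6
```

```text
t13.93 pos [0.5432 0.0171 0.0935] jawyaw -91.26 ydir [ 0. -0. -1.] zz 0.0000 F [-0.95  0.18 -0.22] T [ 0.055  0.163 -0.01 ] gap 0.0357 q7 -1.00
s 120.0 mm of 274.1; off path -0.53 mm; heading -1.4, yawerr 0.2; F along -0.95 left 0.16 z -0.22
[0.126, 0.023, 0.001, 0.0, 0.0, -0.001]
[0.125, -0.003, 0.001, 0.0, 0.0, 0.0]
[0.125, -0.003, 0.001, 0.0, 0.0, 0.0]
[0.124, -0.004, 0.001, 0.0, 0.0, 0.0]
[0.125, -0.003, 0.001, 0.0, 0.0, 0.0]
[0.125, -0.004, 0.001, 0.0, 0.0, -0.005]
[0.125, -0.005, 0.001, 0.0, 0.0, -0.0]
[0.125, -0.005, 0.0, 0.0, 0.0, -0.0]
```

Call:
drive_tool --increments '[[[0.3,0.125,0.01,0,0,0,0],[0.3,0.125,0.005,0,0,0,0],[0.3,0.125,-0.003,0,0,0,0],[0.3,0.125,-0.003,0,0,0,0],[0.3,0.125,-0.003,0,0,0,0],[0.3,0.125,-0.004,0,0,0,-0.004],[0.3,0.125,-0.005,0,0,0,0],[0.3,0.125,-0.005,0,0,0,0]]]'

```text
time_s: 14.6
tool_pos: [0.5631, 0.0169, 0.0934]
ee_rot: [0.012, -0.012, -0.707, 0.707]
contact_force: [0.4, -0.2, -0.8]
finger_gap: 0.0359
```

```bash
python3 nxt.py 2.5 0 93.6
```

```text
t14.60 pos [0.5631 0.0169 0.0934] jawyaw -91.99 ydir [-0. -0. -1.] zz 0.0001 F [ 0.36 -0.17 -0.82] T [ 0.08   0.106 -0.046] gap 0.0359 q7 -1.02
s 140.0 mm of 274.1; off path -0.08 mm; heading -2.4, yawerr 0.4; F along 0.37 left -0.16 z -0.82
[0.125, -0.001, 0.001, 0.0, 0.0, -0.002]
[0.125, -0.005, 0.001, 0.0, 0.0, -0.0]
[0.125, -0.006, 0.001, 0.0, 0.0, -0.0]
[0.125, -0.005, 0.001, 0.0, 0.0, -0.0]
[0.125, -0.005, 0.001, 0.0, 0.0, -0.0]
[0.125, -0.005, 0.001, 0.0, 0.0, -0.0]
[0.124, -0.005, 0.001, 0.0, 0.0, -0.0]
[0.125, -0.006, 0.002, 0.0, 0.0, -0.0]
```

Call:
drive_tool --increments '[[[0.3,0.125,-0.003,0,0,0,-0.001],[0.3,0.125,-0.005,0,0,0,0],[0.3,0.125,-0.005,0,0,0,0],[0.3,0.125,-0.005,0,0,0,0],[0.3,0.125,-0.005,0,0,0,0],[0.3,0.125,-0.005,0,0,0,0],[0.3,0.125,-0.005,0,0,0,0],[0.3,0.125,-0.005,0,0,0,0]]]'

```text
time_s: 15.27
tool_pos: [0.5832, 0.0162, 0.0934]
ee_rot: [0.013, -0.013, -0.707, 0.707]
contact_force: [-0.5, 0.8, -1.1]
finger_gap: 0.0359
```

```bash
python3 nxt.py 2 0 93.6
```

```text
t15.27 pos [0.5832 0.0162 0.0934] jawyaw -92.16 ydir [-0. -0. -1.] zz 0.0000 F [-0.46  0.78 -1.13] T [-0.05   0.146  0.051] gap 0.0359 q7 -1.03
s 160.0 mm of 274.1; off path 0.03 mm; heading -2.4, yawerr 0.2; F along -0.49 left 0.76 z -1.13
[0.1, -0.006, 0.001, 0.0, 0.0, -0.001]
[0.1, -0.003, 0.001, 0.0, 0.0, -0.0]
[0.1, -0.001, 0.001, 0.0, 0.0, -0.0]
[0.1, -0.001, 0.001, 0.0, 0.0, -0.0]
[0.099, 0.0, 0.001, 0.0, 0.0, 0.015]
[0.099, 0.007, 0.001, 0.0, 0.0, 0.021]
[0.099, 0.013, 0.001, 0.0, 0.0, 0.022]
[0.097, 0.017, 0.001, 0.0, 0.0, 0.021]
```

Call:
drive_tool --increments '[[[0.3,0.1,0,0,0,0,0],[0.3,0.1,0,0,0,0,0],[0.3,0.1,0,0,0,0,0],[0.3,0.1,0,0,0,0,0.005],[0.3,0.1,0.001,0,0,0,0.015],[0.3,0.099,0.007,0,0,0,0.02],[0.3,0.099,0.013,0,0,0,0.021],[0.3,0.097,0.017,0,0,0,0.021]]]'

```text
time_s: 15.93
tool_pos: [0.599, 0.0169, 0.0935]
ee_rot: [-0.079, 0.079, -0.703, 0.703]
contact_force: [-0.5, 0.0, -0.8]
finger_gap: 0.0359
```

```bash
python3 nxt.py 2 0 93.6
```

```text
t15.93 pos [0.599  0.0169 0.0935] jawyaw -77.17 ydir [ 0. -0. -1.] zz 0.0002 F [-0.52  0.03 -0.81] T [-0.063  0.126 -0.02 ] gap 0.0359 q7 -0.82
s 176.0 mm of 274.1; off path 0.50 mm; heading 11.6, yawerr 1.2; F along -0.51 left 0.14 z -0.81
[0.098, 0.015, 0.001, 0.0, 0.0, 0.016]
[0.094, 0.029, 0.001, 0.0, 0.0, 0.021]
[0.092, 0.036, 0.001, 0.0, 0.0, 0.021]
[0.09, 0.043, 0.001, 0.0, 0.0, 0.021]
[0.087, 0.047, 0.001, 0.0, 0.0, 0.022]
[0.083, 0.054, 0.0, 0.0, 0.0, 0.021]
[0.079, 0.059, 0.001, 0.0, 0.0, 0.021]
[0.076, 0.064, 0.0, 0.0, 0.0, 0.021]
```

Call:
drive_tool --increments '[[[0.3,0.098,0.018,0,0,0,0.016],[0.3,0.094,0.029,0,0,0,0.021],[0.3,0.092,0.036,0,0,0,0.021],[0.3,0.09,0.043,0,0,0,0.021],[0.3,0.087,0.047,0,0,0,0.022],[0.3,0.083,0.054,0,0,0,0.021],[0.3,0.079,0.059,0,0,0,0.021],[0.3,0.076,0.064,0,0,0,0.021]]]'

```text
time_s: 16.6
tool_pos: [0.613, 0.0237, 0.0936]
ee_rot: [-0.255, 0.255, -0.659, 0.66]
contact_force: [-0.2, -0.4, -1.0]
finger_gap: 0.0357
```

```bash
python3 nxt.py 2 0 93.6
```

```text
t16.60 pos [0.613  0.0237 0.0936] jawyaw -47.67 ydir [ 0. -0. -1.] zz 0.0004 F [-0.17 -0.37 -1.01] T [-0.059  0.092  0.036] gap 0.0357 q7 -0.42
s 191.9 mm of 274.1; off path 0.15 mm; heading 42.5, yawerr -0.1; F along -0.37 left -0.16 z -1.01
[0.066, 0.075, 0.0, 0.0, 0.0, 0.021]
[0.066, 0.073, 0.0, 0.0, 0.0, 0.021]
[0.062, 0.078, 0.0, 0.0, 0.0, 0.021]
[0.055, 0.082, 0.0, 0.0, 0.0, 0.021]
[0.051, 0.085, 0.0, 0.0, 0.0, 0.021]
[0.044, 0.088, 0.0, 0.0, 0.0, 0.022]
[0.039, 0.091, 0.001, 0.0, 0.0, 0.021]
[0.032, 0.094, 0.0, 0.0, 0.0, 0.021]
```

Call:
drive_tool --increments '[[[0.3,0.066,0.075,0,0,0,0.021],[0.3,0.066,0.073,0,0,0,0.021],[0.3,0.062,0.078,0,0,0,0.021],[0.3,0.055,0.082,0,0,0,0.021],[0.3,0.051,0.085,0,0,0,0.021],[0.3,0.044,0.088,0,0,0,0.022],[0.3,0.039,0.091,0,0,0,0.021],[0.3,0.032,0.094,0,0,0,0.021]]]'

```text
time_s: 17.27
tool_pos: [0.6216, 0.0367, 0.0937]
ee_rot: [-0.419, 0.419, -0.569, 0.57]
contact_force: [0.5, -1.5, 0.2]
finger_gap: 0.0356
```

```bash
python3 nxt.py 2 0 93.6
python3 - <<'E'
from fit import *
# line fit of last straight
for f in('top0','side0'):
    P,H=model(np.load(f'pics/p_{f}.npy'));C,ok=centre(f,P,H)
    m=(P[:,1]>.052)&(P[:,1]<.084)
    c=np.polyfit(C[m,1],C[m,0],1);print(f,'heading',90-np.degrees(np.arctan(c[0])),'x at .05,.085',np.polyval(c,[.05,.085]))
E
```

```text
t17.27 pos [0.6216 0.0367 0.0937] jawyaw -17.26 ydir [ 0.001 -0.001 -1.   ] zz 0.0011 F [ 0.53 -1.47  0.18] T [-0.33  -0.086 -0.002] gap 0.0356 q7 -0.01
s 207.7 mm of 274.1; off path -0.06 mm; heading 73.3, yawerr -0.6; F along -1.26 left -0.93 z 0.18
[0.011, 0.1, -0.001, 0.0, 0.0, 0.019]
[0.023, 0.097, -0.001, 0.0, 0.0, 0.021]
[0.017, 0.098, -0.001, 0.0, 0.0, 0.021]
[0.012, 0.099, -0.001, 0.0, 0.0, 0.005]
[0.013, 0.099, -0.001, 0.0, 0.0, -0.0]
[0.011, 0.1, -0.0, 0.0, 0.0, -0.0]
[0.01, 0.099, -0.001, 0.0, 0.0, -0.0]
[0.01, 0.1, -0.0, 0.0, 0.0, -0.0]
top0 heading 86.42599207233253 x at .05,.085 [0.6241007  0.62628677]
side0 heading 85.87466030629612 x at .05,.085 [0.62427271 0.6267971 ]
```

Call:
drive_tool --increments '[[[0.3,0.03,0.098,0,0,0,0.019],[0.3,0.026,0.098,0,0,0,0.02],[0.3,0.02,0.099,0,0,0,0.018],[0.3,0.016,0.1,0,0,0,0.01],[0.3,0.013,0.1,0,0,0,0.006],[0.3,0.01,0.1,0,0,0,0.002],[0.3,0.007,0.1,0,0,0,0],[0.3,0.007,0.1,0,0,0,0]]]'

```text
time_s: 17.93
tool_pos: [0.624, 0.0532, 0.0936]
ee_rot: [-0.482, 0.482, -0.517, 0.517]
contact_force: [1.3, -0.9, 0.5]
finger_gap: 0.0357
```

```bash
python3 nxt.py 2 0 93.6
python3 - <<'E'
from h import *
snap('top','top7');crop('top7',190,120,310,220,6,'t10')
snap('side','side7');crop('side7',210,120,310,230,6,'s11')
E
```

```text
t17.93 pos [0.624  0.0532 0.0936] jawyaw -4.01 ydir [ 0.001 -0.    -1.   ] zz 0.0007 F [ 1.3  -0.94  0.47] T [-0.327 -0.166  0.031] gap 0.0357 q7 0.15
s 224.3 mm of 274.1; off path -0.21 mm; heading 84.5, yawerr 1.5; F along -0.82 left -1.38 z 0.47
[-0.001, 0.101, -0.0, 0.0, 0.0, -0.008]
[0.009, 0.099, -0.0, 0.0, 0.0, -0.0]
[0.01, 0.1, -0.0, 0.0, 0.0, -0.0]
[0.009, 0.099, -0.0, 0.0, 0.0, -0.0]
[0.01, 0.1, -0.0, 0.0, 0.0, -0.0]
[0.01, 0.099, -0.0, 0.0, 0.0, -0.0]
[0.009, 0.1, -0.001, 0.0, 0.0, -0.0]
[0.01, 0.099, -0.0, 0.0, 0.0, -0.0]
```

View pics/s11.png

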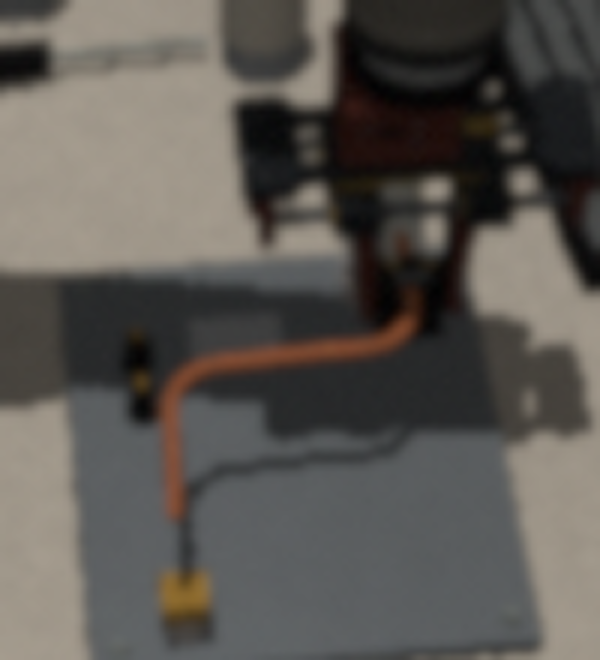

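View pics/t10.png

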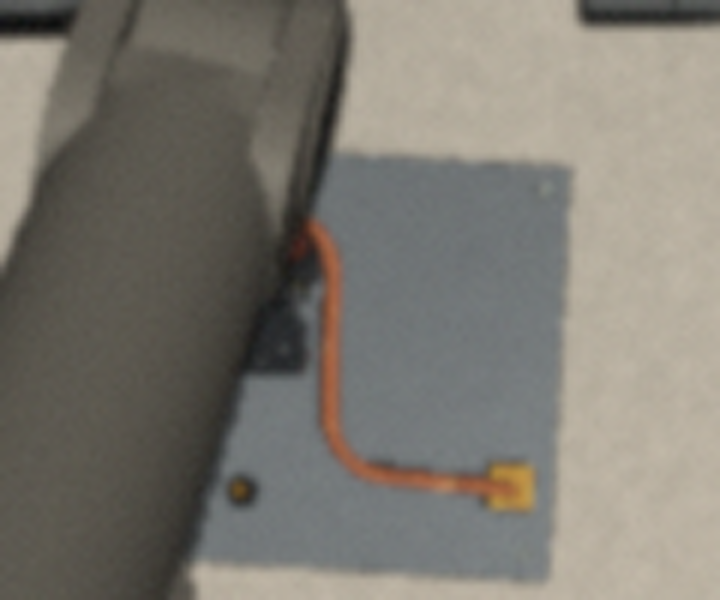

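Call:
drive_tool --increments '[[[0.3,0.02,0.11,0.005,0,0,0.001],[0.3,0.015,0.11,0.005,0,0,0],[0.3,0.008,0.11,0,0,0,0],[0.3,0.007,0.11,0,0,0,0],[0.3,0.007,0.11,0,0,0,0],[0.3,0.007,0.11,0,0,0,0],[0.3,0.007,0.1,0,0,0,0],[0.3,0.005,0.07,0,0,0,0]]]'

```text
time_s: 18.7
tool_pos: [0.6251, 0.0702, 0.0936]
ee_rot: [0.483, -0.483, 0.516, -0.516]
contact_force: [0.5, -0.6, 0.1]
finger_gap: 0.0361
```

```bash
python3 nxt.py 1 0 93.6|head -2
```

```text
t18.70 pos [0.6251 0.0702 0.0936] jawyaw -3.77 ydir [-0.  0. -1.] zz -0.0002 F [ 0.48 -0.57  0.09] T [-0.263 -0.105 -0.035] gap 0.0361 q7 0.13
s 241.4 mm of 274.1; off path 0.28 mm; heading 84.5, yawerr 1.7; F along -0.53 left -0.53 z 0.09
```

Call:
drive_tool --increments '[[[0.3,0.006,0.065,0,0,0,0],[0.3,0.005,0.065,0,0,0,0],[0.3,0.004,0.065,0,0,0,0],[0.3,0.004,0.065,0,0,0,0],[0.3,0.004,0.065,0,0,0,0],[0.3,0.004,0.065,0,0,0,0],[0.3,0.003,0.05,0,0,0,0],[0.3,0,0.02,0,0,0,0]]]'

```text
time_s: 19.37
tool_pos: [0.6258, 0.0793, 0.0936]
ee_rot: [0.483, -0.483, 0.516, -0.516]
contact_force: [0.3, -0.1, 0.5]
finger_gap: 0.036
```

```bash
python3 nxt.py 1 0 93.6|head -2
```

```text
t19.37 pos [0.6258 0.0793 0.0936] jawyaw -3.77 ydir [-0.  0. -1.] zz -0.0001 F [ 0.34 -0.13  0.54] T [-0.144 -0.066 -0.055] gap 0.0360 q7 0.12
s 250.5 mm of 274.1; off path 0.51 mm; heading 84.5, yawerr 1.7; F along -0.09 left -0.35 z 0.54
```

Now probing in about 0.4 mm rows.

Call:
drive_tool --increments '[[[0.3,0.001,0.025,0,0,0,0],[0.3,0.001,0.025,0,0,0,0],[0.3,0.001,0.025,0,0,0,0],[0.3,0.001,0.025,0,0,0,0],[0.3,0.001,0.025,0,0,0,0],[0.3,0.001,0.02,0,0,0,0],[0.3,0.001,0.02,0,0,0,0],[0.3,0,0,0,0,0,0]]]'

```text
time_s: 20.03
tool_pos: [0.6259, 0.0824, 0.0936]
ee_rot: [0.483, -0.483, 0.516, -0.516]
contact_force: [1.0, -0.3, -0.9]
finger_gap: 0.0356
```

```bash
python3 nxt.py 1 0 93.6|head -2
```

```text
t20.03 pos [0.6259 0.0824 0.0936] jawyaw -3.78 ydir [-0.  0. -1.] zz -0.0000 F [ 1.04 -0.31 -0.9 ] T [-0.19  -0.022 -0.042] gap 0.0356 q7 0.11
s 253.6 mm of 274.1; off path 0.65 mm; heading 84.5, yawerr 1.7; F along -0.21 left -1.06 z -0.90
```

Call:
drive_tool --increments '[[[0.3,0.005,0.025,0,0,0,0],[0.3,0.003,0.025,0,0,0,0],[0.3,0.002,0.025,0,0,0,0],[0.3,0.002,0.02,0,0,0,0],[0.3,0.001,0.02,0,0,0,0],[0.3,0.001,0.02,0,0,0,0],[0.3,0.001,0.02,0,0,0,0],[0.3,0,0,0,0,0,0]]]'

```text
time_s: 20.7
tool_pos: [0.6262, 0.0847, 0.0937]
ee_rot: [-0.483, 0.483, -0.516, 0.517]
contact_force: [0.5, -3.2, -0.9]
finger_gap: 0.0354
```

```bash
python3 nxt.py 1 0 93.6|head -2
```

```text
t20.70 pos [0.6262 0.0847 0.0937] jawyaw -3.81 ydir [-0.    -0.001 -1.   ] zz -0.0000 F [ 0.46 -3.22 -0.87] T [-0.556  0.055  0.093] gap 0.0354 q7 0.11
s 256.0 mm of 274.1; off path 0.64 mm; heading 84.5, yawerr 1.7; F along -3.17 left -0.77 z -0.87
```

Call:
drive_tool --increments '[[[0.3,0,0.015,0,0,0,0],[0.3,0,0.015,0,0,0,0],[0.3,0,0.01,0,0,0,0],[0.3,0,0,0,0,0,0],[0.3,0,0,0,0,0,0],[0.3,0,0,0,0,0,0],[0.3,0,0,0,0,0,0],[0.3,0,0,0,0,0,0]]]'

```text
time_s: 21.37
tool_pos: [0.6262, 0.0848, 0.0936]
ee_rot: [-0.483, 0.483, -0.516, 0.517]
contact_force: [-0.3, -5.8, -0.5]
finger_gap: 0.036
```

```bash
python3 nxt.py 1 0 93.6|head -2
```

```text
t21.37 pos [0.6262 0.0848 0.0936] jawyaw -3.84 ydir [-0.    -0.001 -1.   ] zz 0.0001 F [-0.26 -5.76 -0.49] T [-1.241  0.053  0.09 ] gap 0.0360 q7 0.11
s 256.0 mm of 274.1; off path 0.62 mm; heading 84.5, yawerr 1.6; F along -5.76 left -0.29 z -0.49
```

Call:
drive_tool --increments '[[[0.3,0,0.01,-0.005,0,0,0],[0.3,0,0.01,-0.005,0,0,0],[0.3,0,0,0,0,0,0],[0.3,0,0,0,0,0,0],[0.3,0,0,0,0,0,0],[0.3,0,0,0,0,0,0],[0.3,0,0,0,0,0,0],[0.3,0,0,0,0,0,0]]]'

```text
time_s: 22.03
tool_pos: [0.6262, 0.0847, 0.0936]
ee_rot: [-0.482, 0.483, -0.516, 0.517]
contact_force: [-1.3, -6.1, 0.5]
finger_gap: 0.0359
```

```bash
python3 nxt.py 1 0 93.6|head -2;python3 - <<'E'
from h import *
snap('side','side8');crop('side8',250,130,310,190,11,'s12')
E
```

```text
t22.03 pos [0.6262 0.0847 0.0936] jawyaw -3.86 ydir [-0.    -0.002 -1.   ] zz 0.0000 F [-1.27 -6.09  0.51] T [-1.387  0.159  0.034] gap 0.0359 q7 0.11
s 256.0 mm of 274.1; off path 0.66 mm; heading 84.5, yawerr 1.6; F along -6.18 left 0.68 z 0.51
```

View pics/s12.png

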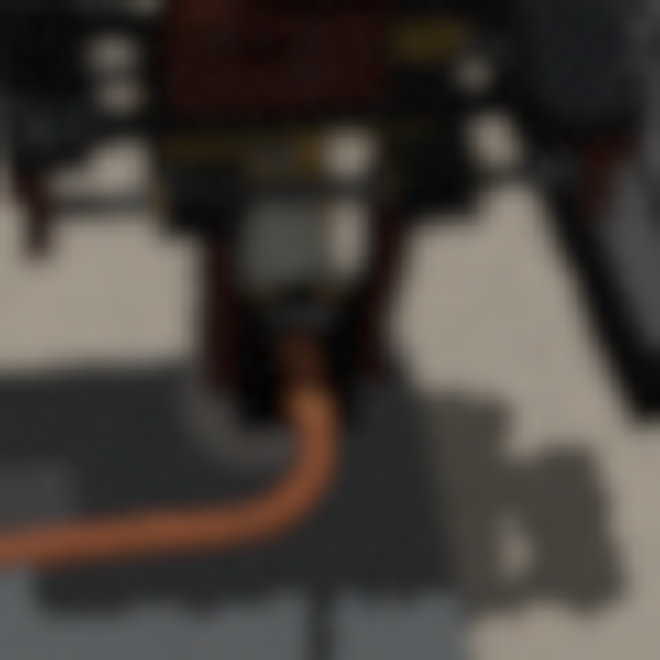

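Call:
drive_tool --increments '[[[0.45,0,0,0,0,0,0],[0.45,0,0,0,0,0,0],[0.5,0,0,0,0,0,0],[0.6,0,0,0,0,0,0],[0.65,0,0,0,0,0,0],[0.65,0,0,0,0,0,0],[0.65,0,0,0,0,0,0],[0.65,0,0,0,0,0,0]]]'

```text
time_s: 22.75
tool_pos: [0.6262, 0.0867, 0.0934]
ee_rot: [0.483, -0.483, 0.516, -0.516]
contact_force: [-0.7, 0.6, -0.0]
finger_gap: 0.0571
```

```bash
python3 nxt.py 1 0 93.6|head -2;python3 - <<'E'
from h import *
snap('side','side9');crop('side9',250,130,310,190,11,'s13')
E
```

```text
t22.75 pos [0.6262 0.0867 0.0934] jawyaw -3.78 ydir [-0.  0. -1.] zz -0.0000 F [-0.73  0.57 -0.  ] T [-0.052  0.074  0.012] gap 0.0571 q7 0.11
s 257.9 mm of 274.1; off path 0.76 mm; heading 84.5, yawerr 1.7; F along 0.50 left 0.78 z -0.00
```

View pics/s13.png

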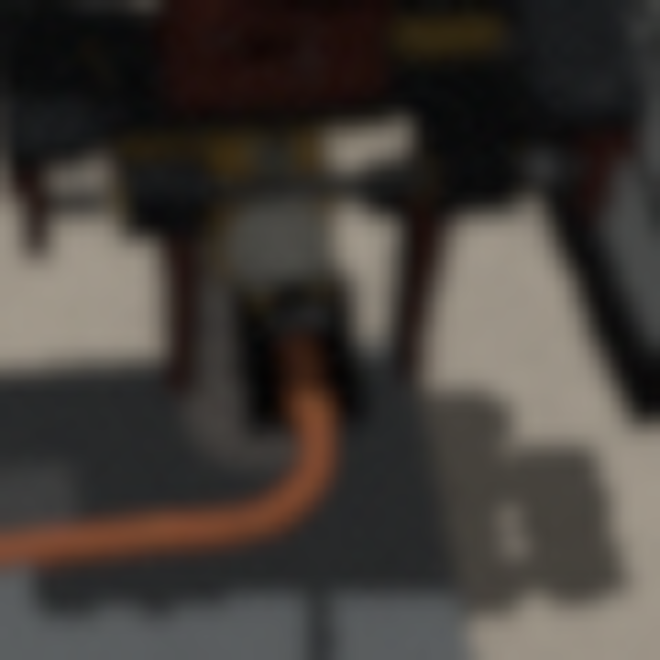

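Call:
drive_tool --increments '[[[0.7,0,0,0.3,0,0,0],[0.7,0,0,0.7,0,0,0],[0.7,0,0,1,0,0,0],[0.7,0,0,1,0,0,0],[0.7,0,0,1,0,0,0],[0.7,0,0,1,0,0,0],[0.7,0,0,1,0,0,0],[0.7,0,0,0.5,0,0,0]]]'

```text
time_s: 23.47
tool_pos: [0.6276, 0.0862, 0.2273]
ee_rot: [-0.484, 0.482, -0.516, 0.517]
contact_force: [0.6, -0.0, 0.2]
finger_gap: 0.0616
```

Call:
drive_tool --increments '[[[0.7,0,1,0.5,0,0,0],[0.7,0,1,0.5,0,0,0],[0.7,0,1,0.3,0,0,0],[0.7,0,1,0,0,0,0],[0.7,-0.3,1,0,0,0,0],[0.7,-0.5,1,0,0,0,0],[0.7,-0.5,1,0,0,0,0],[0.7,-0.5,1,0,0,0,0]]]'

```text
time_s: 24.13
tool_pos: [0.5897, 0.2473, 0.2499]
ee_rot: [-0.483, 0.483, -0.516, 0.516]
contact_force: [-0.2, 0.5, 0.3]
finger_gap: 0.0611
```

Call:
drive_tool --increments '[[[0.7,-0.5,1,0,0,0,0],[0.7,-0.5,1,0,0,0,0],[0.7,-0.5,1,0,0,0,0],[0.7,-0.5,1,0,0,0,0],[0.7,-0.5,1,0,0,0,0],[0.7,-0.5,1,0,0,0,0],[0.7,0,0.5,0,0,0,0],[0.7,0,0,0,0,0,0]]]'

```text
time_s: 24.8
tool_pos: [0.5292, 0.3796, 0.2494]
ee_rot: [0.485, -0.484, 0.515, -0.515]
contact_force: [0.5, -0.5, -0.7]
finger_gap: 0.0615
```

```bash
python3 - <<'E'
from ov import *
st()
snap('side','side10');crop('side10',255,135,305,185,14,'s14')
snap('top','top10');crop('top10',190,130,260,180,10,'t14')
E
```

```text
t24.80 pos [0.5292 0.3796 0.2494] jawyaw -3.52 ydir [-0.     0.001 -1.   ] zz -0.0003 F [ 0.49 -0.55 -0.73] T [-0.046  0.076 -0.027] gap 0.0615 q7 -0.48
```

View pics/s14.png

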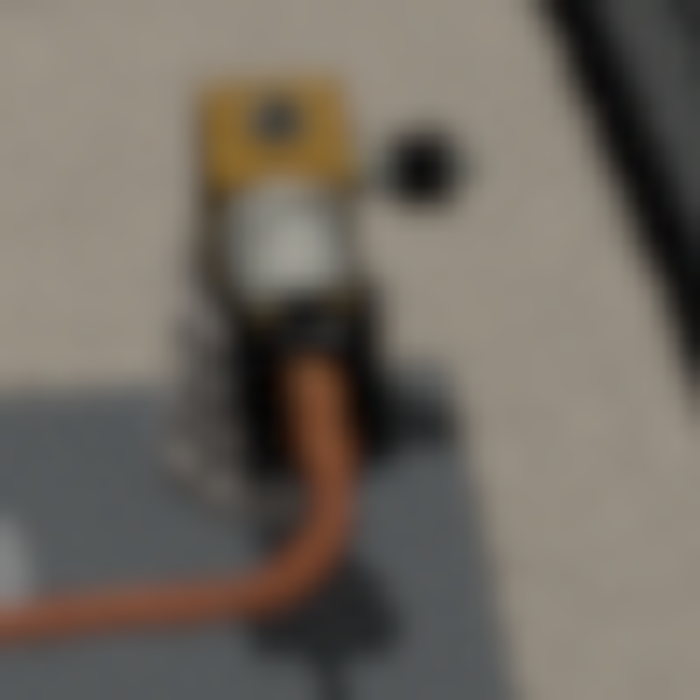

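View pics/t14.png

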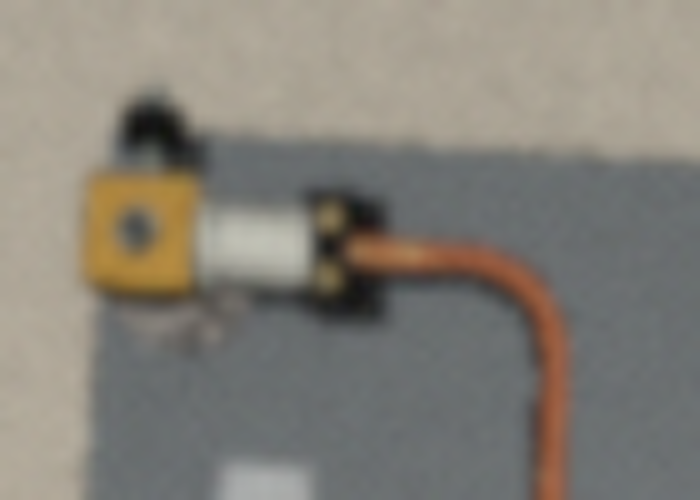

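```bash
python3 - <<'E'
from ov import *
a=cv2.imread('pics/top10.png').astype(int);b=cv2.imread('pics/top0.png').astype(int)
for v in (152,154,155,158): print(v,'now',a[v,216:230].sum(1)//3,'before',b[v,216:230].sum(1)//3)
print('bush edge y', atz('top0',221.0,154,.1175)[1], atz('top0',221.5,154,.1175)[1])
print('terminal y', atz('top10',222.5,154.5,.125),atz('top10',222.9,154.5,.125))
# overlay for CT home, seat y guesses
for sy in (.092,):
  hd=np.radians(86.3)
  o=np.array([.6268,sy,.080])-.006*np.array([np.cos(hd),np.sin(hd),0])
  ov('top10',o,-3.7,208,140,36,30,18,'t15',1.2);ov('side10',o,-3.7,255,140,40,34,18,'s15',1.2)
E
```

```text
152 now [171 167 166 162 142 102 100  93  57  34  30  41  66  97] before [162 160 158 156 143 111 101 101 101 102 103 100 101 102]
154 now [187 185 187 181 158  89  37  37  62  91  98  98 104 111] before [176 176 175 174 152 112 101 102 107 109 107 107 107 105]
155 now [181 181 182 180 155  90  49  46  69 100 107 107 112 119] before [173 173 172 169 154 108  90  96 102 105 108 108 110 107]
158 now [101 107 110 106  91  78  91  80  45  24  30  36  55  72] before [ 97 101 109 107  95  72  61  68  76  74  75  74  74  74]
bush edge y 0.08854302478853876 0.08702732129247356
terminal y [0.62375124 0.08334068 0.125     ] [0.62374672 0.08213591 0.125     ]
```

View pics/t15.png

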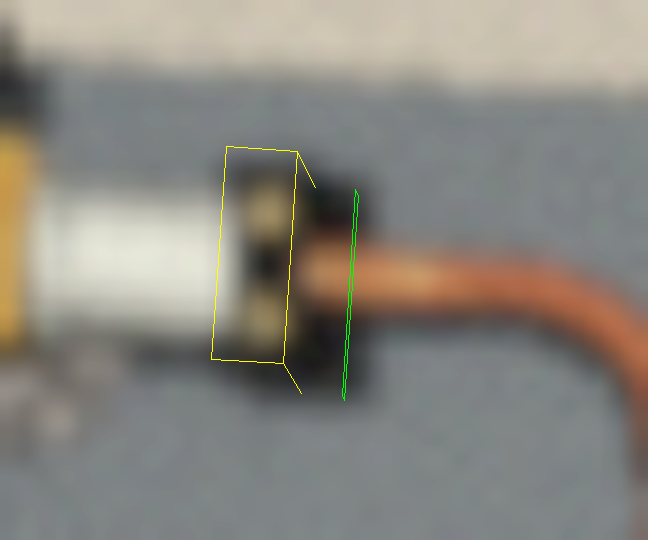

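View pics/s15.png

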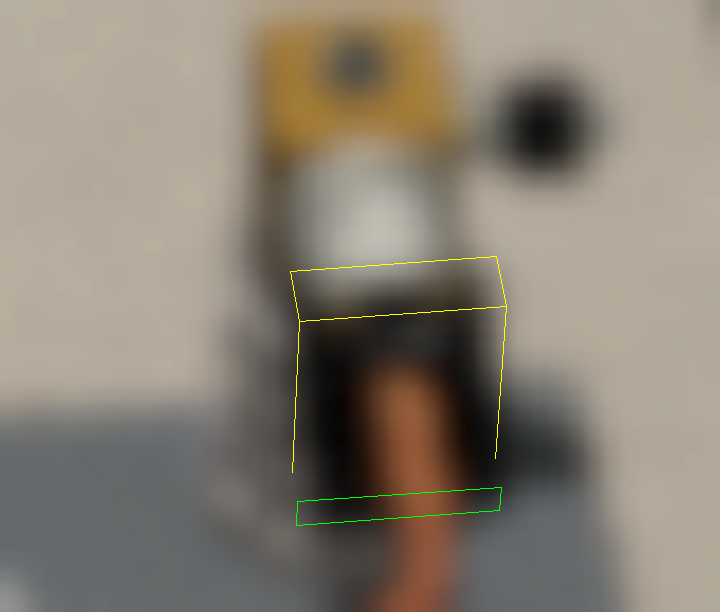

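Call:
drive_tool --increments '[[[0.25,0.3,-1,0,0,0,0],[0.25,0.3,-1,0,0,0,0],[0.25,0.3,-1,0,0,0,0],[0.25,0.3,-1,0,0,0,0],[0.25,0.3,-1,0,0,0,0],[0.25,0.3,-1,0,0,0,0],[0.25,0.3,-1,0,0,0,0],[0.25,0.3,-1,0,0,0,0]]]'

```text
time_s: 25.57
tool_pos: [0.5791, 0.2127, 0.2498]
ee_rot: [-0.482, 0.482, -0.517, 0.517]
contact_force: [-0.5, 0.0, 0.7]
finger_gap: 0.0221
```

Call:
drive_tool --increments '[[[0.25,0.3,-1,0,0,0,0],[0.25,0.3,-1,0,0,0,0],[0.25,0.3,-1,0,0,0,0],[0.25,0.3,-1,0,0,0,0],[0.25,0.3,-1,0,0,0,0],[0.25,0.3,-1,0,0,0,0],[0.25,0.3,-1,0,0,0,0],[0.25,0.3,-1,0,0,0,0]]]'

```text
time_s: 26.23
tool_pos: [0.6263, 0.0526, 0.2498]
ee_rot: [-0.482, 0.482, -0.517, 0.517]
contact_force: [0.3, -0.5, -0.3]
finger_gap: 0.0225
```

Call:
drive_tool --increments '[[[0.25,0,-0.2,-0.5,0,0,0],[0.25,0,0,-0.8,0,0,0],[0.25,0,0,-0.8,0,0,0],[0.25,0,0,-0.5,0,0,0],[0.25,0,0,-0.3,0,0,0],[0.25,0,0,0,0,0,0],[0.25,0,0,0,0,0,0],[0.25,0,0,0,0,0,0]]]'

```text
time_s: 26.9
tool_pos: [0.6268, 0.0526, 0.1922]
ee_rot: [-0.484, 0.483, -0.516, 0.516]
contact_force: [0.6, -1.0, -0.1]
finger_gap: 0.0224
```

```bash
python3 - <<'E'
from h import *
st()
E
```

```text
t26.90 pos [0.6268 0.0526 0.1922] jawyaw -3.78 ydir [ 0.001  0.    -1.   ] zz 0.0012 F [ 0.59 -0.96 -0.14] T [-0.094  0.052  0.052] gap 0.0224 q7 0.09
```

Call:
drive_tool --increments '[[[0.25,-0.12,0,-0.3,0,0,0],[0.25,0,0,-0.8,0,0,0],[0.25,0,0,-0.8,0,0,0],[0.25,0,0,-0.5,0,0,0],[0.25,0,0,-0.3,0,0,0],[0.25,0,0,-0.1,0,0,0],[0.25,0,0,0,0,0,0],[0.25,0,0,0,0,0,0]]]'

```text
time_s: 27.57
tool_pos: [0.6243, 0.0525, 0.1361]
ee_rot: [-0.483, 0.483, -0.516, 0.516]
contact_force: [0.4, -0.6, -0.5]
finger_gap: 0.0219
```

```bash
python3 - <<'E'
from h import *
st()
snap('side','side11');crop('side11',245,125,315,185,11,'s16')
E
```

```text
t27.57 pos [0.6243 0.0525 0.1361] jawyaw -3.79 ydir [ 0.001  0.    -1.   ] zz 0.0010 F [ 0.43 -0.62 -0.47] T [-0.068  0.065  0.048] gap 0.0219 q7 0.13
```

View pics/s16.png

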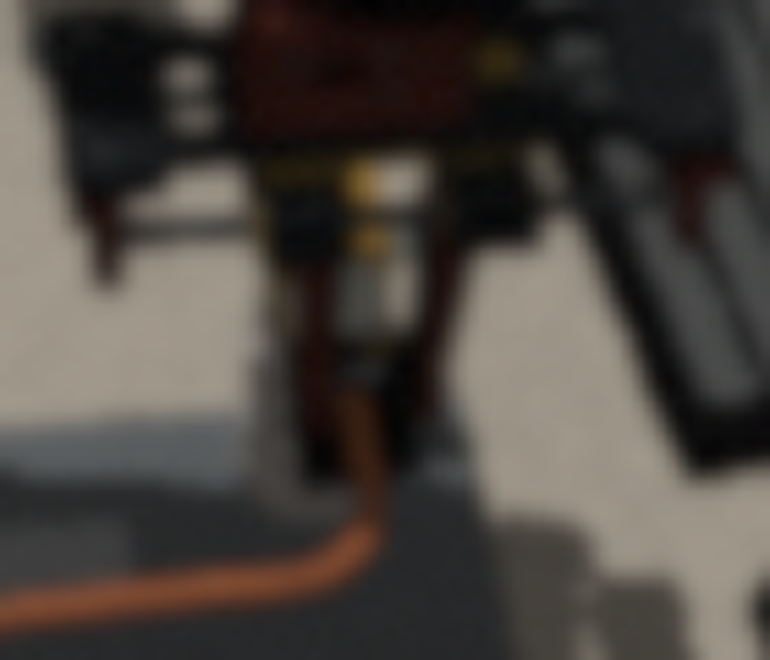

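Call:
drive_tool --increments '[[[0.25,0,0,-0.4,0,0,0],[0.25,0,0,-0.5,0,0,0],[0.25,0,0,-0.5,0,0,0],[0.25,0,0,-0.4,0,0,0],[0.25,0,0,-0.15,0,0,0],[0.25,0,0,0,0,0,0],[0.25,0,0,0,0,0,0],[0.25,0,0,0,0,0,0]]]'

```text
time_s: 28.28
tool_pos: [0.6242, 0.0525, 0.0967]
ee_rot: [-0.483, 0.483, -0.516, 0.516]
contact_force: [-0.7, 0.6, 0.1]
finger_gap: 0.0221
```

Call:
drive_tool --increments '[[[0.25,0.007,0.1,0,0,0,0],[0.25,0.007,0.1,0,0,0,0],[0.25,0.006,0.1,0,0,0,0],[0.25,0.005,0.08,0,0,0,0],[0.25,0.003,0.05,0,0,0,0],[0.25,0.002,0.04,0,0,0,0],[0.25,0,0,0,0,0,0],[0.25,0,0,0,0,0,0]]]'

```text
time_s: 28.95
tool_pos: [0.6244, 0.062, 0.0965]
ee_rot: [-0.483, 0.483, -0.516, 0.516]
contact_force: [-0.1, 0.7, -0.1]
finger_gap: 0.0221
```

```bash
python3 - <<'E'
from h import *
st()
E
```

```text
t28.95 pos [0.6244 0.062  0.0965] jawyaw -3.78 ydir [ 0. -0. -1.] zz 0.0000 F [-0.14  0.71 -0.1 ] T [-0.086  0.08  -0.028] gap 0.0221 q7 0.15
```

Call:
drive_tool --increments '[[[0.25,0.002,0.025,0,0,0,0],[0.25,0.002,0.025,0,0,0,0],[0.25,0.002,0.025,0,0,0,0],[0.25,0.002,0.025,0,0,0,0],[0.25,0.002,0.025,0,0,0,0],[0.25,0.002,0.025,0,0,0,0],[0.25,0,0,0,0,0,0],[0.25,0,0,0,0,0,0]]]'

```text
time_s: 29.62
tool_pos: [0.6247, 0.065, 0.0965]
ee_rot: [0.483, -0.483, 0.516, -0.516]
contact_force: [0.9, -0.1, -0.4]
finger_gap: 0.0221
```

```bash
python3 - <<'E'
from h import *
st()
E
```

```text
t29.62 pos [0.6247 0.065  0.0965] jawyaw -3.78 ydir [-0.  0. -1.] zz -0.0000 F [ 0.88 -0.1  -0.39] T [-0.066  0.134  0.022] gap 0.0221 q7 0.14
```

Call:
drive_tool --increments '[[[0.25,0.001,0.02,0,0,0,0],[0.25,0.001,0.02,0,0,0,0],[0.25,0.001,0.02,0,0,0,0],[0.25,0.001,0.02,0,0,0,0],[0.25,0.001,0.02,0,0,0,0],[0.25,0,0,0,0,0,0],[0.25,0,0,0,0,0,0],[0.25,0,0,0,0,0,0]]]'

```text
time_s: 30.28
tool_pos: [0.6248, 0.0665, 0.0965]
ee_rot: [-0.483, 0.483, -0.516, 0.516]
contact_force: [-0.6, -2.6, -0.3]
finger_gap: 0.0219
```

```bash
python3 - <<'E'
from h import *
st()
E
```

```text
t30.28 pos [0.6248 0.0665 0.0965] jawyaw -3.80 ydir [-0. -0. -1.] zz 0.0000 F [-0.6  -2.64 -0.31] T [-0.508  0.117  0.055] gap 0.0219 q7 0.14
```

Call:
drive_tool --increments '[[[0.25,0,0.02,0,0,0,0],[0.25,0,0.02,0,0,0,0],[0.25,0,0.02,0,0,0,0],[0.25,0,0,0,0,0,0],[0.25,0,0,0,0,0,0],[0.25,0,0,0,0,0,0],[0.25,0,0,0,0,0,0],[0.25,0,0,0,0,0,0]]]'

```text
time_s: 30.95
tool_pos: [0.6247, 0.0666, 0.0965]
ee_rot: [-0.483, 0.483, -0.516, 0.517]
contact_force: [-1.1, -5.7, 0.1]
finger_gap: 0.0218
```

```bash
python3 - <<'E'
from h import *
st()
E
```

```text
t30.95 pos [0.6247 0.0666 0.0965] jawyaw -3.85 ydir [ 0.    -0.002 -1.   ] zz 0.0001 F [-1.13 -5.67  0.08] T [-1.225  0.081  0.089] gap 0.0218 q7 0.14
```

Call:
drive_tool --increments '[[[0.25,0,-0.05,0,0,0,0],[0.25,-0.003,-0.05,0,0,0,0],[0.25,-0.006,-0.1,0,0,0,0],[0.25,-0.006,-0.15,0,0,0,0],[0.25,-0.01,-0.2,0,0,0,0],[0.25,-0.01,-0.1,0,0,0,0],[0.25,0,0,0.2,0,0,0],[0.25,0,0,0.5,0,0,0]]]'

```text
time_s: 31.62
tool_pos: [0.6232, 0.055, 0.1099]
ee_rot: [0.482, -0.484, 0.517, -0.516]
contact_force: [-0.6, 0.1, 0.3]
finger_gap: 0.0215
```

Call:
drive_tool --increments '[[[0.25,0,0,0.8,0,0,0],[0.25,0,0,1,0,0,0],[0.25,0,0,1,0,0,0],[0.25,0,0,1,0,0,0],[0.25,0,0,1,0,0,0],[0.25,0,0,1,0,0,0],[0.25,0,0,1,0,0,0],[0.25,0,0,0.5,0,0,0]]]'

```text
time_s: 32.28
tool_pos: [0.6252, 0.0551, 0.2599]
ee_rot: [-0.484, 0.482, -0.516, 0.517]
contact_force: [1.1, 0.5, -0.2]
finger_gap: 0.0218
```

Call:
drive_tool --increments '[[[0.25,-0.3,1,0,0,0,0],[0.25,-0.3,1,0,0,0,0],[0.25,-0.3,1,0,0,0,0],[0.25,-0.3,1,0,0,0,0],[0.25,-0.3,1,0,0,0,0],[0.25,-0.3,1,0,0,0,0],[0.25,-0.3,1,0,0,0,0],[0.25,-0.3,1,0,0,0,0]]]'

```text
time_s: 32.95
tool_pos: [0.5755, 0.2162, 0.2567]
ee_rot: [0.483, -0.483, 0.516, -0.516]
contact_force: [0.3, -0.7, -0.2]
finger_gap: 0.0222
```

Call:
drive_tool --increments '[[[0.25,-0.3,1,0,0,0,0],[0.25,-0.3,1,0,0,0,0],[0.25,-0.3,1,0,0,0,0],[0.25,-0.3,1,0,0,0,0],[0.25,-0.3,1,0,0,0,0],[0.25,-0.3,1,0,0,0,0],[0.25,-0.3,0.5,0,0,0,0],[0.25,0,0,0,0,0,0]]]'

```text
time_s: 33.62
tool_pos: [0.5322, 0.3484, 0.2561]
ee_rot: [0.484, -0.485, 0.516, -0.515]
contact_force: [-0.5, 0.4, 0.3]
finger_gap: 0.0218
```

```bash
python3 - <<'E'
from h import *
st()
snap('side','side12');crop('side12',0,0,512,384,1.5,'s17')
snap('top','top12');crop('top12',190,130,260,180,10,'t17')
E
```

```text
t33.62 pos [0.5322 0.3484 0.2561] jawyaw -3.51 ydir [-0.001  0.001 -1.   ] zz -0.0012 F [-0.53  0.43  0.32] T [-0.054  0.099  0.027] gap 0.0218 q7 -0.45
```

View pics/s17.png

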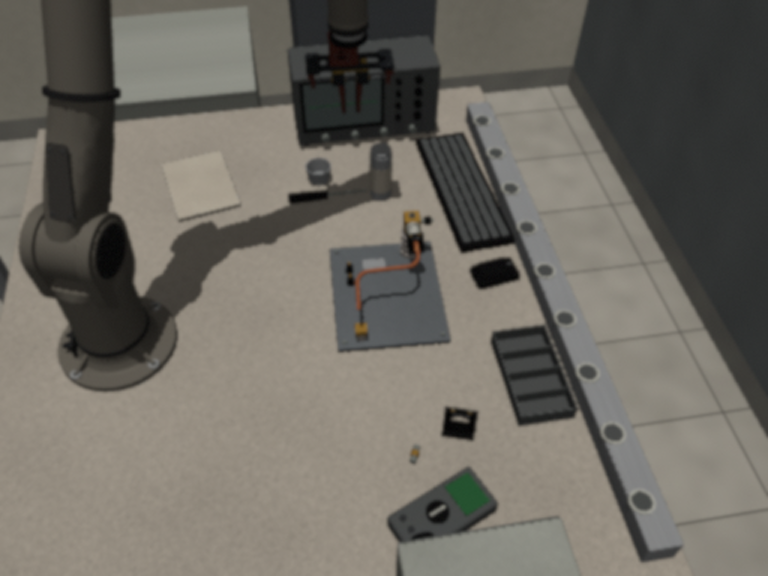

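View pics/t17.png

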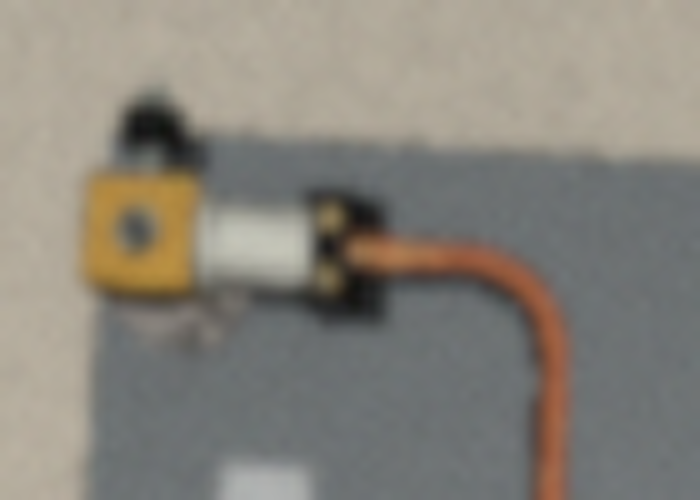

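The transformer sits against the bush. The rod keeps its shape, and everything else on the bench is where it was. I'm handing the job in.

```bash
python3 -c "
from cell import manip
print(manip.finish_job())"
```

```text
the job is handed in; nothing more can be done
None
```

The small transformer is on the rod, seated against the white bush and released, and I handed the job in at about 34 s. I threaded it over the free end and eased it round both bends. The highest wrist-force reading I took was about 6 N, against the 15 N limit; I read it only at the end of each short move.

- **Seating:** I pressed it home at about 6 N and let go. I then pushed it again with both fingers straddling the rod. It moved only 0.1 mm as the push rose from 2.6 N to 5.7 N, so it was hard against the bush.
- **Final pictures:** the top view shows no visible gap at the bush. The rod looks undeformed, the other objects look unmoved, and the gripper is well clear.
- **Disagreements:** while I held the transformer, its lower edge showed about 1 px (2–3 mm) off from where I predicted, possibly a slight tilt in the grip. In the top view after release it looked straight. My first camera estimate of the seat position (y of 91–95 mm) was 3–6 mm too far; contact put it at about 88.5 mm, which agreed with a later image reading.

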